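# Level the bench scale and load the check weights

## Task

Make the bench scale ready for its check: first fold the magnifier's outer arm right back over its inner arm, and only then swing the folded arm a quarter turn round to the robot's side, clear of the scale. Next screw both levelling feet of the scale down until each orange sole just touches its stone block, snug but not jammed, and only after that stand every brass check weight that is out on the desk upright on the steel pan. Leave the other pieces on the desk alone.

Things in the scene. Friction and masses are not known exactly. Their poses are not given: they have to be found in the camera images.
- pan (a point): centre of the upper face of the square steel pan on the bench scale, 60 mm above the desk; x, y, z are the scale's own axes (x away from the robot at yaw 0, y left, z up). The scale is fixed to the desk: grey housing 190 x 210 mm (x, y), 51 mm high, a levelling screw on an ear at either side. The flat inside is 172 x 182 mm (x, y), rim 6 mm high.
- foot_left (a joint): turn of this screw in rad, 0 to 6.28 (starts between 0 and 1.2). Grows when the knob is turned clockwise seen from above, which drives the foot down 16 mm per full turn (2.55 mm per rad); the screw is stiff (about 0.08 N m) and stays where it is left.
- foot_left_knob (a point): centre of the knob of this screw, a round fluted knob 32 mm across and 24 mm high (12 mm above and below this point); 74 mm above the desk when the joint reads 0, sinking with it. It stands 40 mm to -x and 160 mm to the left (+y) of the pan's centre (scale axes), 39 mm clear of the housing, over an ear with its top 31 mm above the desk (collar 36 mm).
- foot_left_sole: orange rubber sole of this foot; origin at the centre of its underside (17 mm across). 22 mm above the desk when the joint reads 0. The sole is springy: after it meets the block it gives by up to 4 mm, at 5 N per mm; squeezed fully up it is jammed.
- foot_right (a joint): turn of this screw in rad, 0 to 6.28 (starts between 0 and 1.2). Grows when the knob is turned clockwise seen from above, which drives the foot down 16 mm per full turn (2.55 mm per rad); the screw is stiff (about 0.08 N m) and stays where it is left.
- foot_right_knob (a point): centre of the knob of this screw, a round fluted knob 32 mm across and 24 mm high (12 mm above and below this point); 74 mm above the desk when the joint reads 0, sinking with it. It stands 40 mm to -x and 160 mm to the right (-y) of the pan's centre (scale axes), 39 mm clear of the housing, over an ear with its top 31 mm above the desk (collar 36 mm).
- foot_right_sole: orange rubber sole of this foot; origin at the centre of its underside (17 mm across). 22 mm above the desk when the joint reads 0. The sole is springy: after it meets the block it gives by up to 4 mm, at 5 N per mm; squeezed fully up it is jammed.
- block_thin: dark slate block, 56 x 56 x 10 mm, loose, lying on the desk under one of the two levelling feet; origin at the centre of its underside, top 10 mm above.
- block_thick: pale grey stone block, 56 x 56 x 14 mm, loose, lying on the desk under the other levelling foot; origin at the centre of its underside, top 14 mm above.
- lamp_post: post of the bench magnifier, a steel base 90 mm across with a 24 mm post to 145 mm height, fixed to the desk; origin on the desk on the post's axis, which is the hinge of the inner arm.
- link_inner (a joint): swing of the inner arm (white bar, 160 mm from the post's axis to the elbow's axis, 145 to 157 mm above the desk) about the upright post, rad, -0.05 to 1.65. At 0 the arm points along lamp_post's own -y, to the scale; grows clockwise seen from above; at 1.57 it points along -x, to the robot's side. Stays where left; about 0.1 N m to move.
- link_outer (a joint): swing of the outer arm (white bar with the round lens, 164 to 178 mm above the desk) about the upright elbow axis, rad, -0.05 to 2.95. At 0 it carries straight on from the inner arm; grows clockwise seen from above, round by the robot's side; fully folded (2.95) it lies back over the inner arm. The lens is 84 mm across, centre 178 mm from the elbow's axis. Stays where left; about 0.1 N m to move.
- elbow_knob (a point): grip point on the red upright knob on the elbow axis (18 mm across, reaching up to 217 mm above the desk, free from 176 mm up; this point is at 205 mm). It belongs to the inner arm: move it to swing the inner arm.
- lens_peg (a point): grip point on the blue upright peg on the outer arm (16 mm across, reaching up to 217 mm above the desk, free from 176 mm up; this point is at 205 mm), 125 mm from the elbow's axis. Move it to swing the outer arm.
- weight1: brass check weight, about 0.2 kg: a disc 40 mm across and 24 mm high with an upright round grip 16 mm across from there to 50 mm; origin at the centre of its underside. Absent in some starts.
- weight2: brass check weight, about 0.2 kg: a disc 40 mm across and 24 mm high with an upright round grip 16 mm across from there to 50 mm; origin at the centre of its underside. Absent in some starts.
- weight3: brass check weight, about 0.2 kg: a disc 40 mm across and 24 mm high with an upright round grip 16 mm across from there to 50 mm; origin at the centre of its underside. Absent in some starts.
- weight4: brass check weight, about 0.2 kg: a disc 40 mm across and 24 mm high with an upright round grip 16 mm across from there to 50 mm; origin at the centre of its underside. Absent in some starts.
- burner: celadon incense burner, 90 mm across, 86 mm high, origin at the centre of its underside; leave alone.
- ring_dish: lavender-glazed ring dish, 90 mm across, 22 mm high, origin at the centre of its underside; leave alone.
- loupe: brown bakelite hand magnifier lying flat, lens 72 mm across, origin under the lens centre; leave alone.
- weight_cup: brass nesting cup, 60 mm across, 45 mm high, origin at the centre of its underside; leave alone.
- weight_cup_small: brass nesting cup, 44 mm across, 34 mm high, origin at the centre of its underside; leave alone.
Mind the look-alikes: they are no part of the job. What is shaped like the weight4 but red is not meant. Leave any red look-alike of the weight1 alone.

How it is judged:
By the outcome, as a careful person would: the job done as asked, in the order asked, and still so for the second after the job is handed in, with the robot touching nothing.
Of weight1, weight2, weight3, weight4 only 2 to 4 are there at a start; the rules pass over those that are not, and their reading is None.
At some moment in a run one of weight1, weight2, weight3, weight4 may be knocked a few centimetres aside while the robot is not near it.
Once in a run the grip may slacken for a moment while it holds something.
It also fails if it takes over 210 s, if anything falls off the work surface, if the arm or the gripper's body presses on something with over 40 N, if the wrist force passes 120 N, or if a joint passes its speed limit or range.

## Robot

A 7-joint arm with a two-finger parallel gripper is mounted at the origin on the work surface. World frame = base frame: x ahead of the robot, y to its left, z up, the work surface at z = 0. Lengths are in mm, angles in rad, forces in N, time in s.
With the tool pointing down it reaches from about 425 to 825 mm from the base axis. Payload 3.6 kg.
Tool frame: the origin (TCP) lies on the mounting face of the last link; the fingertips stand 186 mm ahead of it and the grasp point (between the pads) lies 167 mm ahead of it; z points along the fingers, y is the line along which they close (so a half turn about z gives the same grasp; the last joint's range is limited). The gripper opens to 93 mm and grips with 3 to 60 N. Pads are 15 mm wide; open, the fingers measure 128 mm over their backs; the gripper's body (75 mm by 188 mm) begins 65 mm behind the grasp point.
Start: joints at [-1.175, 0.615, -0.013, 1.423, 0.008, 1.103, -0.04], TCP at [266.087, 593.021, 404.74] pointing down, gripper open.
Joint ranges: [-3.12, 3.12], [-0.3, 2.06], [-1.34, 1.32], [0.26, 2.42], [-1.36, 4.5], [0.01, 1.98], [-2.84, 2.84]. Speed limits (rad/s): [2.79, 2.79, 3.14, 3.14, 3.14, 3.14, 3.14].

## Interface

Orientations are given as a 3x3 rotation matrix whose columns are the frame's x, y, z axes.
In Python, from plant import status, vision, arm, models gives the robot as it stands.
- The arm moves only by the tool step_arm, never from a script. Its argument "commands" is a list of rows, each an object of numbers: "x", "y", "z": the shift along the tool's x, y, z scaled (see below); "ax", "ay", "az": the turn, a rotation vector about the tool's x, y, z scaled (see below); "fingers": the closure, from -1 (fully open) to 1 (shut). In form: [{"x": .., "y": .., "z": .., "ax": .., "ay": .., "az": .., "fingers": ..}, ...]. A call has 1 to 20 rows; each row shifts and turns the commanded pose from where the row before left it, along the tool's axes as they then stand; what a row does not reach is not made up. The controller multiplies each number of a shift by 0.04 m and each number of a turn by 0.08 rad. A row lasts 1/12 s, in which the tool goes at most 41.7 mm and 7.16 degrees, less where a joint would pass 70% of its speed; a pose out of reach is approached as far as the arm can. A call with a number of a shift or a turn outside -1 to 1 is refused whole. A call with a gripper value outside its range is refused whole. The fingers move at their own pace and stop on an object; "squeeze" is the grip in N (left out, the last holds). Time passes only in rows, so rows that do not move let the fingers close. It gives the time, the measured TCP pose, the force, the opening and the grip force at its end, in the units of the state.
- status.get_state(): the state, without advancing time (a new reading comes with each control period).
- vision.read_camera(name): name is "scene" or "top"; returns a dict with "image" (400x640x3 uint8, red, green, blue), "depth" (400x640 float32, mm along the optical axis (not along the pixel's ray), 0 where there is no reading), "fx", "fy", "cx", "cy" (pixels), "dist" ([k1, k2, p1, p2, k3] as OpenCV has them; the pictures are not rectified), "eye" and "orientation" of the camera in the world. Camera axes: x right, y down, z forward; pixel columns grow to the right and rows downward; lengths in mm; the calibration is good to about 2 mm. A picture is of the moment at which its call begins.
- arm.hand_in(): hands the job in; it is judged then, once.
Trained networks look in the newest picture that a camera, given by its name, has taken for a name from the list of things; names that differ only in an ending like _2 or _b are one class to them, and where a whole thing is asked for, a point or a joint stands for the part that bears it (a point fixed in the world has none). Each returns a list of dicts, best first, with "score" (0 to 1); they miss things now and then, are a little off and sometimes report something else, mostly with a low value. They report only what shows in the picture. A call takes as long as a camera call. They do not tell look-alikes from the thing itself.
- models.find_in(target, camera): "pixel" ([column, row] in pixels, amid what is visible of it).
- models.outline_of(target, camera): "region" (400x640 bool, what is visible of it) and "pixel" ([column, row] in pixels, amid what is visible of it).
- models.place_of(target, camera): "pixel" ([column, row] in pixels: a listed point, or the origin of a listed thing).
The state is a dict: "time": time; "joint_pos": joint angles; "dq": joint speeds; "effort": joint torques, N m; "tcp_pos": TCP position; "tcp_rot": TCP orientation; "force": force on the tool from outside, world axes, zero at the start; "moment": the same for the moment, N m; "opening": opening from 0.0 (shut) to 1.0 (fully open); "grasp_force": force on a finger pad.
Only numpy, scipy, OpenCV 4.12 (cv2) and the standard library are available. Lean on these libraries where they do the work, as an engineer would, in place of code of your own. Each camera call takes 0.05 s, during which the arm holds its last target. There are 200 camera calls.

## Working session

There is one attempt and no reset: what is moved stays moved. The work goes in short steps, Python scripts to look and compute and a tool call to move; the robot and the scene stay as the last step left them, time stands still between calls to the robot, and variables do not carry over. Pictures are saved under pics/ and viewed, at most 14 in all, crops included, and the job is handed in when it is done.

Besides the shell and the picture viewer there is one more tool, called after ">>>" as name(argument=value, ...), one argument or row to a line, values as JSON. step_arm: Moves the arm, as the interface text tells. Its arguments: {"type":"object","properties":{"commands":{"type":"array"},"squeeze":{"type":"number"}},"required":["commands"]}

```bash
mkdir -p pics; ls; cat > h.py <<'E'
import numpy as np, cv2
from plant import status, vision, arm, models
def cam(n): return vision.read_camera(n)
def save(c,f,crop=None,s=1):
    im=c["image"][:,:,::-1]
    if crop: a,b,w,h=crop; im=im[b:b+h,a:a+w]
    if s!=1: im=cv2.resize(im,None,fx=s,fy=s,interpolation=cv2.INTER_CUBIC)
    cv2.imwrite("pics/"+f,im)
def ray(c,p):
    K=np.array([[c["fx"],0,c["cx"]],[0,c["fy"],c["cy"]],[0,0,1]])
    u=cv2.undistortPoints(np.array([[p]],float),K,np.array(c["dist"]))[0,0]
    return np.array([u[0],u[1],1.0])
def at_z(c,p,z):
    d=np.array(c["orientation"])@ray(c,p); e=np.array(c["eye"]); return e+d*(z-e[2])/d[2]
def at_d(c,p,r=1):
    x,y=int(round(p[0])),int(round(p[1])); q=c["depth"][y-r:y+r+1,x-r:x+r+1]; q=q[q>0]
    return np.array(c["eye"])+np.array(c["orientation"])@ray(c,p)*np.median(q)
def proj(c,P):
    R=np.array(c["orientation"]); P=np.atleast_2d(P); q=(P-np.array(c["eye"]))@R
    K=np.array([[c["fx"],0,c["cx"]],[0,c["fy"],c["cy"]],[0,0,1]])
    return cv2.projectPoints(q,np.zeros(3),np.zeros(3),K,np.array(c["dist"]))[0][:,0]
E
python3 - <<'E'
from h import *
np.set_printoptions(precision=1,suppress=True)
s=status.get_state(); print(s["tcp_pos"],np.array(s["tcp_rot"]),s["time"],s["force"],s["opening"])
for n in("scene","top"):
    c=cam(n); save(c,n+"0.png"); print(n,c["eye"],np.array(c["orientation"]),c["fx"])
    for t in "pan foot_left_knob foot_right_knob foot_left_sole foot_right_sole block_thin block_thick lamp_post elbow_knob lens_peg weight1 burner ring_dish loupe weight_cup weight_cup_small".split():
        print(t,[(round(r["score"],2),np.round(r["pixel"],1).tolist(),at_d(c,r["pixel"])) for r in models.place_of(t,n)][:6])
E
```

```text
pics
[265.9 592.8 403.6] [[-0.9  0.4 -0. ]
 [ 0.4  0.9 -0. ]
 [-0.  -0.  -1. ]] 0.0 [-0.6  0.7 -0.3] 1.002894926174407
scene [ 842.4 -532.4 1219. ] [[ 0.9  0.4 -0.2]
 [ 0.4 -0.8  0.4]
 [-0.  -0.5 -0.9]] 383.8068080549199
pan [(0.62, [312.6, 206.5], array([550.5, -15.3,  58.6])), (0.5, [331.1, 92.1], array([373.1, 520.9,  13.4]))]
foot_left_knob [(0.53, [320.2, 163.9], array([506.9, 136.7,  83.5]))]
foot_right_knob [(0.43, [275.2, 240.2], array([ 503.2, -186.1,   87.5]))]
foot_left_sole [(0.29, [274.7, 249.5], array([ 500.2, -197.9,   30. ]))]
foot_right_sole []
block_thin [(0.31, [311.8, 311.4], array([ 694.9, -319.9,    4.4]))]
block_thick [(0.57, [278.7, 250.2], array([ 513.1, -194.3,   29.4])), (0.5, [321.7, 165.1], array([514., 134.,  84.])), (0.34, [250.1, 314.3], array([ 537.8, -414. ,   48.8]))]
lamp_post [(0.73, [358.6, 137.1], array([570. , 347.5,  21.7])), (0.32, [232.3, 307.3], array([ 471. , -416.7,   23.5]))]
elbow_knob [(0.59, [345.0, 134.8], array([569.6, 197.1, 212.7]))]
lens_peg [(0.86, [331.0, 164.2], array([566.1,  96.6, 174.9]))]
weight1 [(0.56, [294.0, 266.9], ar
[... 1466 characters left out ...]
326.9,   17.6]))]
weight1 [(0.63, [406.5, 210.6], array([ 576.6, -301.2,   43.7])), (0.62, [382.6, 208.0], array([ 589.7, -218. ,   26.2])), (0.49, [433.6, 243.1], array([ 458.3, -398. ,   20.9])), (0.48, [416.6, 242.9], array([ 460.2, -333.2,   39.6]))]
burner [(0.91, [356.9, 163.4], array([ 748.6, -126.9,   66.5]))]
ring_dish [(0.85, [284.2, 168.0], array([749.7, 137.8,   2.8])), (0.29, [372.6, 233.5], array([ 496. , -172.9,   80.7]))]
loupe [(0.62, [182.4, 274.4], array([368.6, 511.8,  11.4]))]
weight_cup [(0.59, [464.0, 208.6], array([ 581.9, -518.4,    5.3]))]
weight_cup_small [(0.58, [286.4, 232.9], array([505.4, 128.8,  85.8])), (0.47, [411.1, 179.3], array([ 694.6, -328.8,    9.3]))]
```

```bash
python3 - <<'E'
from h import *
c=cam("scene"); save(c,"s1.png",(200,60,250,330),1.8)
im1=cv2.resize(c["image"][60:390,190:450,::-1],None,fx=1.7,fy=1.7,interpolation=cv2.INTER_CUBIC)
c=cam("top"); save(c,"t1.png",(240,140,250,150),3.2)
E
```

```text
(no output)
```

View pics/s1.png

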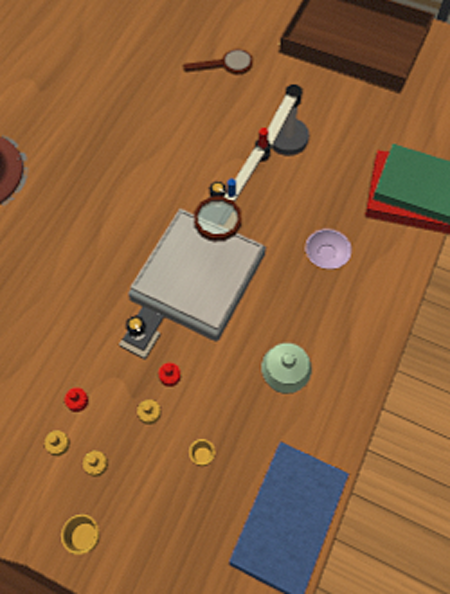

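View pics/t1.png

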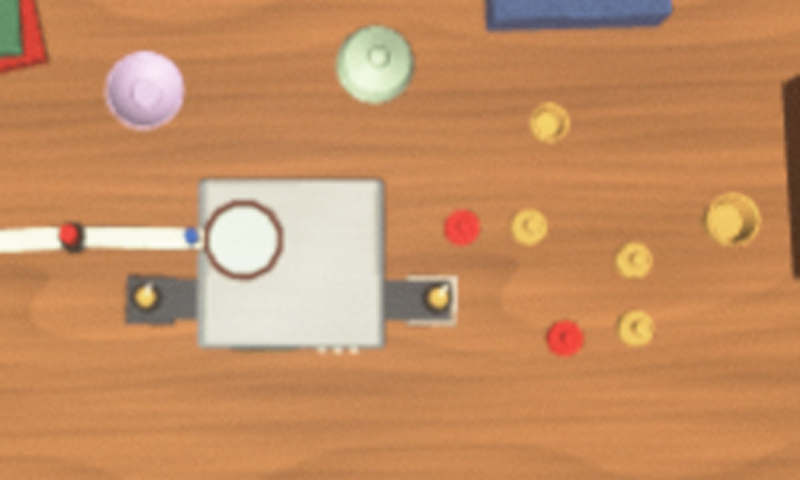

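The scene crop shows three brass weights, at full-image scene px (282,288), (231,305) and (252,316). In the top view they are at (405,211), (438,221) and (439,242). 

Look-alikes are the red weights at top px (384,211) and (416,246), and the brass cups at (411,178) and (469,208). The knobs look brass from above too, at (286,232) and (377,233). I choose the three brass stepped discs.

The arm is nearly straight over the pan, with the elbow knob at (262,213) and the peg at (300,214).

```bash
cat >> h.py <<'E'
def cloud(c):
    d=c["depth"]; v,u=np.mgrid[0:400,0:640]
    K=np.array([[c["fx"],0,c["cx"]],[0,c["fy"],c["cy"]],[0,0,1]])
    n=cv2.undistortPoints(np.stack([u,v],-1).reshape(-1,1,2).astype(float),K,np.array(c["dist"]))[:,0]
    P=np.c_[n,np.ones(len(n))]*d.reshape(-1,1)
    P=(P@np.array(c["orientation"]).T+np.array(c["eye"])).reshape(400,640,3); P[d==0]=np.nan
    return P
def near(P,x,y,r,z0,z1,mask=None):
    m=(np.hypot(P[...,0]-x,P[...,1]-y)<r)&(P[...,2]>z0)&(P[...,2]<z1)
    if mask is not None: m&=mask
    return P[m]
def hsv(c): return cv2.cvtColor(c["image"],cv2.COLOR_RGB2HSV)
E
python3 - <<'E'
from h import *
np.set_printoptions(precision=1,suppress=True)
s=status.get_state(); print(np.round(s["tcp_rot"],4).tolist(),s["joint_pos"])
for n in("scene","top"):
    c=cam(n);P=cloud(c);h=hsv(c);H,S,V=h[...,0],h[...,1],h[...,2]
    red=((H<6)|(H>174))&(S>150)&(V>60); blue=(H>100)&(H<130)&(S>100)
    print(n)
    for nm,x,y,z0,z1,r,m in [("elbow",573,197,190,230,30,red),("peg",558,78,190,230,40,blue),("kl",507,136,78,100,30,None),("kr",490,-180,78,100,30,None),("post",572,355,20,300,40,None)]:
        q=near(P,x,y,r,z0,z1,m); print(nm,len(q),q.mean(0) if len(q) else 0,q.std(0) if len(q) else 0)
        if m is not None:
            k=m&(np.hypot(P[...,0]-x,P[...,1]-y)<60)
            vv,uu=np.nonzero(k); print("  px",uu.mean(),vv.mean(),len(uu), at_z(c,(uu.mean(),vv.mean()),205))
    brass=(H>14)&(H<30)&(S>130)&(V>90)
    for x,y in [(577,-298),(540,-410),(462,-405)]:
        m=(np.hypot(P[...,0]-x,P[...,1]-y)<50)
        q=P[m&(P[...,2]>8)&(P[...,2]<60)]; t=q[q[:,2]>35]
        print("w",len(q),q.mean(0), len(t),t.mean(0) if len(t) else 0)
    for z in (30,60,85): pass
E
```

```text
[[-0.9124, 0.4094, -0.0], [0.4094, 0.9124, 0.0], [0.0, -0.0, -1.0]] [-1.2  0.6 -0.   1.4  0.   1.1 -0. ]
scene
elbow 36 [570.9 200.3 210. ] [3.8 4.7 8.6]
  px 345.67391304347825 135.8913043478261 46 [571.3 199.5 205. ]
peg 31 [566.   76.8 208. ] [3.4 4.3 8.2]
  px 328.44444444444446 163.75 36 [566.1  76.6 205. ]
kl 62 [507.8 132.5  85.3] [8.3 8.5 3. ]
kr 80 [ 499.3 -186.    84.6] [8.3 8.6 2.5]
post 333 [574.1 351.9  83.4] [12.7 16.1 59.4]
w 135 [ 581.8 -300.3   27.1] 26 [ 580.6 -299.1   47.9]
w 144 [ 541.6 -416.2   27.2] 29 [ 539.5 -415.3   47. ]
w 143 [ 465.5 -414.8   27. ] 28 [ 462.7 -413.9   47.1]
top
elbow 25 [568.6 200.2 216.9] [4.3 4.7 4.8]
  px 261.26666666666665 212.7 30 [568.2 201.9 205. ]
peg 9 [562.1  77.7 215.7] [2.9 2.4 3.8]
  px 299.1111111111111 213.33333333333334 9 [563.   78.2 205. ]
kl 63 [508.3 131.9  86.2] [7.9 8.1 4.8]
kr 66 [ 499.7 -187.1   85.5] [8.3 8.  4.1]
post 306 [567.4 350.1  90.5] [17.7 17.2 65. ]
w 124 [ 578.4 -298.1   23.4] 17 [ 580.6 -299.4   47.3]
w 121 [ 539.9 -415.7   25. ] 20 [ 538.8 -414.9   47.3]
w 120 [ 463.8 -412.9   25. ] 21 [ 463.4 -415.6   45.9]
```

```bash
python3 - <<'E'
from h import *
np.set_printoptions(precision=2,suppress=True)
for n in("scene","top"):
    c=cam(n);P=cloud(c);h=hsv(c);H,S,V=h[...,0],h[...,1],h[...,2]
    X,Y,Z=P[...,0],P[...,1],P[...,2]
    white=(S<70)&(V>140)
    for nm,y0,y1,z0,z1 in[("inner",215,345,140,165),("outer",95,185,160,185)]:
        m=white&(Y>y0)&(Y<y1)&(Z>z0)&(Z<z1)&(abs(X-570)<50); q=P[m]
        f=np.polyfit(q[:,1],q[:,0],1); print(n,nm,len(q),f,np.polyval(f,[77,200,360]),q[:,2].mean())
    dark=(V<70)&(Z>100)&(abs(X-570)<50)&(abs(Y-350)<50); print("cap",dark.sum(),P[dark].mean(0),P[dark].max(0))
    base=(Z>4)&(Z<60)&(abs(X-570)<70)&(abs(Y-355)<70); print("base",base.sum(),np.nanmin(P[base],0),np.nanmax(P[base],0),P[base].mean(0))
    g=(S<60)&(abs(X-540)<60)&(abs(Y+80)<50); print("pan z",np.median(Z[g]),Z[g].std())
    d=(abs(X-640)<40)&(abs(Y+220)<40)|(abs(X-420)<30)&(abs(Y+100)<60); print("desk z",np.median(Z[d]),Z[d].std(),d.sum())
    for nm,x,y in(("kl",508,132),("kr",499.5,-186.5)):
        q=near(P,x,y,11,70,100); print(nm,len(q),np.median(q[:,2]),q[:,2].mean(),q[:,2].std(),np.sort(q[:,2])[::4])
E
```

```text
scene inner 149 [ -0.04 580.71] [577.8  573.17 567.14] 155.819350659581
scene outer 124 [  0.02 564.46] [566.13 568.8  572.27] 175.32010935779513
cap 64 [571.27 363.26 151.63] [583.87 379.7  162.69]
base 295 [501.39 295.6    4.17] [638.3  424.09  59.41] [580.28 351.79  21.75]
pan z 59.098687450701846 5.093208500380734
desk z -0.6296049406200837 4.439992841592158 1004
kl 26 86.90916600490414 87.07941852721572 2.2428220862071067 [83.39 84.75 85.43 86.75 88.31 88.9  91.11]
kr 38 86.02647907284609 85.6291464058942 2.1776635591151368 [80.23 82.6  84.27 85.18 85.39 86.07 86.66 87.28 87.71 88.38]
top inner 232 [ -0.01 569.76] [569.36 568.72 567.88] 156.11199136755738
top outer 158 [  0.03 562.91] [564.84 567.93 571.95] 175.88476527221397
cap 41 [565.57 363.39 157.61] [579.13 373.87 168.22]
base 475 [500.24 286.71   4.04] [639.83 423.86  57.91] [564.83 357.15  16.32]
pan z 60.367682660604714 5.100120246998542
desk z 0.42543047716901583 8.26143140491868 1006
kl 29 87.48492084913141 87.35068950011683 4.3372253444167885 [78.23 82.65 84.32 86.73 88.   89.54 92.23 97.78]
kr 32 86.6910997215789 86.03965541113712 4.349450117483202 [78.35 80.57 82.02 85.81 86.92 87.69 89.61 91.77]
```

>>> step_arm(
  commands=[
    {"z": -0.6, "az": -1},
    {"az": -1},
    {"az": -1},
    {"az": -1},
    {"az": -0.67},
    {},
  ],
)

```text
invalid input
```

>>> step_arm(
  commands=[
    {"x": 0, "y": 0, "z": -0.6, "ax": 0, "ay": 0, "az": -1, "fingers": -1},
    {"x": 0, "y": 0, "z": 0, "ax": 0, "ay": 0, "az": -1, "fingers": -1},
    {"x": 0, "y": 0, "z": 0, "ax": 0, "ay": 0, "az": -1, "fingers": -1},
    {"x": 0, "y": 0, "z": 0, "ax": 0, "ay": 0, "az": -1, "fingers": -1},
    {"x": 0, "y": 0, "z": 0, "ax": 0, "ay": 0, "az": -0.67, "fingers": -1},
    {"x": 0, "y": 0, "z": 0, "ax": 0, "ay": 0, "az": 0, "fingers": -1},
  ],
  squeeze=10,
)

```text
time: 2.5
tcp_pos: [266.3, 592.9, 428.8]
tcp_rot: [[-0.999, 0.047, -0.0], [0.047, 0.999, 0.0], [0.0, 0.0, -1.0]]
force: [-0.0, 0.2, -0.4]
opening: 1.0
grasp_force: 0.0
```

>>> step_arm(
  commands=[
    {"x": -0.54, "y": -0.835},
    {"x": -0.54, "y": -0.835},
    {"x": -0.54, "y": -0.835},
    {"x": -0.54, "y": -0.835},
    {"x": -0.54, "y": -0.835},
    {"x": -0.54, "y": -0.835},
    {"x": -0.54, "y": -0.835},
    {"x": -0.54, "y": -0.835},
    {"x": -0.54, "y": -0.835},
    {"x": -0.54, "y": -0.835},
    {"x": -0.54, "y": -0.835},
    {"x": -0.54, "y": -0.835},
    {"x": -0.54, "y": -0.835},
    {"x": -0.54, "y": -0.835},
    {"x": -0.54, "y": -0.835},
    {"x": 0},
    {"x": 0},
  ],
)

```text
invalid input
```

>>> step_arm(
  commands=[
    {"x": -0.54, "y": -0.835, "z": 0, "ax": 0, "ay": 0, "az": 0, "fingers": -1},
    {"x": -0.54, "y": -0.835, "z": 0, "ax": 0, "ay": 0, "az": 0, "fingers": -1},
    {"x": -0.54, "y": -0.835, "z": 0, "ax": 0, "ay": 0, "az": 0, "fingers": -1},
    {"x": -0.54, "y": -0.835, "z": 0, "ax": 0, "ay": 0, "az": 0, "fingers": -1},
    {"x": -0.54, "y": -0.835, "z": 0, "ax": 0, "ay": 0, "az": 0, "fingers": -1},
    {"x": -0.54, "y": -0.835, "z": 0, "ax": 0, "ay": 0, "az": 0, "fingers": -1},
    {"x": -0.54, "y": -0.835, "z": 0, "ax": 0, "ay": 0, "az": 0, "fingers": -1},
    {"x": -0.54, "y": -0.835, "z": 0, "ax": 0, "ay": 0, "az": 0, "fingers": -1},
    {"x": -0.54, "y": -0.835, "z": 0, "ax": 0, "ay": 0, "az": 0, "fingers": -1},
    {"x": -0.54, "y": -0.835, "z": 0, "ax": 0, "ay": 0, "az": 0, "fingers": -1},
    {"x": -0.54, "y": -0.835, "z": 0, "ax": 0, "ay": 0, "az": 0, "fingers": -1},
    {"x": -0.54, "y": -0.835, "z": 0, "ax": 0, "ay": 0, "az": 0, "fingers": -1},
    {"x": -0.54, "y": -0.835, "z": 0, "ax": 0, "ay": 0, "az": 0, "fingers": -1},
    {"x": -0.54, "y": -0.835, "z": 0, "ax": 0, "ay": 0, "az": 0, "fingers": -1},
    {"x": -0.54, "y": -0.835, "z": 0, "ax": 0, "ay": 0, "az": 0, "fingers": -1},
    {"x": 0, "y": 0, "z": 0, "ax": 0, "ay": 0, "az": 0, "fingers": -1},
    {"x": 0, "y": 0, "z": 0, "ax": 0, "ay": 0, "az": 0, "fingers": -1},
  ],
)

```text
time: 3.92
tcp_pos: [566.6, 73.7, 428.5]
tcp_rot: [[-0.998, 0.056, 0.0], [0.056, 0.998, -0.001], [-0.0, -0.001, -1.0]]
force: [0.3, 0.1, 0.5]
opening: 0.996
grasp_force: 0.0
```

>>> step_arm(
  commands=[
    {"x": 0.05, "y": 0.08, "z": 0.47, "ax": 0, "ay": 0, "az": 0, "fingers": -1},
    {"x": 0, "y": 0, "z": 0.47, "ax": 0, "ay": 0, "az": 0, "fingers": -1},
    {"x": 0, "y": 0, "z": 0.47, "ax": 0, "ay": 0, "az": 0, "fingers": -1},
    {"x": 0, "y": 0, "z": 0, "ax": 0, "ay": 0, "az": 0, "fingers": -1},
    {"x": 0, "y": 0, "z": 0, "ax": 0, "ay": 0, "az": 0, "fingers": 1},
    {"x": 0, "y": 0, "z": 0, "ax": 0, "ay": 0, "az": 0, "fingers": 1},
    {"x": 0, "y": 0, "z": 0, "ax": 0, "ay": 0, "az": 0, "fingers": 1},
    {"x": 0, "y": 0, "z": 0, "ax": 0, "ay": 0, "az": 0, "fingers": 1},
    {"x": 0, "y": 0, "z": 0, "ax": 0, "ay": 0, "az": 0, "fingers": 1},
    {"x": 0, "y": 0, "z": 0, "ax": 0, "ay": 0, "az": 0, "fingers": 1},
    {"x": 0, "y": 0, "z": 0, "ax": 0, "ay": 0, "az": 0, "fingers": 1},
    {"x": 0, "y": 0, "z": 0, "ax": 0, "ay": 0, "az": 0, "fingers": 1},
  ],
  squeeze=12,
)

```text
time: 4.92
tcp_pos: [563.8, 80.2, 372.5]
tcp_rot: [[-0.999, 0.048, 0.0], [0.048, 0.999, 0.0], [-0.0, 0.0, -1.0]]
force: [-0.2, 0.6, -0.3]
opening: 0.473
grasp_force: 0.0
```

>>> step_arm(
  commands=[
    {"x": 0, "y": 0, "z": 0, "ax": 0, "ay": 0, "az": 0, "fingers": 1},
    {"x": 0, "y": 0, "z": 0, "ax": 0, "ay": 0, "az": 0, "fingers": 1},
    {"x": 0, "y": 0, "z": 0, "ax": 0, "ay": 0, "az": 0, "fingers": 1},
    {"x": 0, "y": 0, "z": 0, "ax": 0, "ay": 0, "az": 0, "fingers": 1},
    {"x": 0, "y": 0, "z": 0, "ax": 0, "ay": 0, "az": 0, "fingers": 1},
    {"x": 0, "y": 0, "z": 0, "ax": 0, "ay": 0, "az": 0, "fingers": 1},
    {"x": 0, "y": 0, "z": 0, "ax": 0, "ay": 0, "az": 0, "fingers": 1},
  ],
)

```text
time: 5.5
tcp_pos: [563.7, 79.4, 372.3]
tcp_rot: [[-0.999, 0.049, -0.0], [0.049, 0.999, -0.001], [0.0, -0.001, -1.0]]
force: [0.3, -2.5, -0.4]
opening: 0.169
grasp_force: 12.0
```

>>> step_arm(
  commands=[
    {"x": 0.25, "y": 0.01, "z": 0, "ax": 0, "ay": 0, "az": 1, "fingers": 1},
    {"x": 0.25, "y": 0.01, "z": 0, "ax": 0, "ay": 0, "az": 1, "fingers": 1},
    {"x": 0.25, "y": 0.01, "z": 0, "ax": 0, "ay": 0, "az": 1, "fingers": 1},
    {"x": 0.25, "y": 0.01, "z": 0, "ax": 0, "ay": 0, "az": 1, "fingers": 1},
    {"x": 0.25, "y": 0.01, "z": 0, "ax": 0, "ay": 0, "az": 1, "fingers": 1},
    {"x": 0.25, "y": 0.01, "z": 0, "ax": 0, "ay": 0, "az": 1, "fingers": 1},
    {"x": 0.25, "y": 0.01, "z": 0, "ax": 0, "ay": 0, "az": 1, "fingers": 1},
    {"x": 0.25, "y": 0.01, "z": 0, "ax": 0, "ay": 0, "az": 1, "fingers": 1},
    {"x": 0, "y": 0, "z": 0, "ax": 0, "ay": 0, "az": 0, "fingers": 1},
  ],
)

```text
time: 6.25
tcp_pos: [488.5, 108.8, 372.2]
tcp_rot: [[-0.772, 0.636, -0.003], [0.636, 0.772, -0.001], [0.002, -0.003, -1.0]]
force: [-0.6, -4.1, -1.9]
opening: 0.167
grasp_force: 12.0
```

```bash
cat > lamp.py <<'E'
from h import *
np.set_printoptions(precision=1,suppress=True)
def lamp(ex,ey,px,py,r=35):
    for n in("scene","top"):
        c=cam(n);P=cloud(c);h=hsv(c);H,S,V=h[...,0],h[...,1],h[...,2]
        red=((H<6)|(H>174))&(S>150)&(V>60); blue=(H>100)&(H<130)&(S>100)
        for nm,x,y,m in [("elbow",ex,ey,red),("peg",px,py,blue)]:
            k=m&(np.hypot(P[...,0]-x,P[...,1]-y)<r)&(P[...,2]>170); vv,uu=np.nonzero(k)
            print(n,nm,len(uu),P[k].mean(0) if len(uu) else 0, at_z(c,(uu.mean(),vv.mean()),P[k][:,2].mean()) if len(uu) else 0)
E
python3 -c "
from lamp import *
lamp(570,200,480,120,60)
s=status.get_state();print(s['tcp_pos'],s['joint_pos'],s['moment'])"
```

```text
scene elbow 47 [570.2 199.8 202.3] [570.1 199.9 202.3]
scene peg 51 [494.3 102.8 239.9] [493.3 104.5 239.9]
top elbow 30 [567.6 201.2 210.9] [567.7 201.2 210.9]
top peg 0 0 0
[490.  108.2 372.3] [-0.4  0.4  0.1  1.9 -0.1  0.8  0.7] [-0.8  0.3 -0.1]
```

>>> step_arm(
  commands=[
    {"x": 0.25, "y": -0.04, "z": 0, "ax": 0, "ay": 0, "az": 1, "fingers": 1},
    {"x": 0.25, "y": 0.01, "z": 0, "ax": 0, "ay": 0, "az": 1, "fingers": 1},
    {"x": 0.25, "y": 0.01, "z": 0, "ax": 0, "ay": 0, "az": 1, "fingers": 1},
    {"x": 0.25, "y": 0.01, "z": 0, "ax": 0, "ay": 0, "az": 1, "fingers": 1},
    {"x": 0.25, "y": 0.01, "z": 0, "ax": 0, "ay": 0, "az": 1, "fingers": 1},
    {"x": 0.25, "y": 0.01, "z": 0, "ax": 0, "ay": 0, "az": 1, "fingers": 1},
    {"x": 0.25, "y": 0.01, "z": 0, "ax": 0, "ay": 0, "az": 1, "fingers": 1},
    {"x": 0.25, "y": 0.01, "z": 0, "ax": 0, "ay": 0, "az": 1, "fingers": 1},
    {"x": 0.25, "y": 0.01, "z": 0, "ax": 0, "ay": 0, "az": 1, "fingers": 1},
    {"x": 0.25, "y": 0.01, "z": 0, "ax": 0, "ay": 0, "az": 1, "fingers": 1},
    {"x": 0.25, "y": 0.01, "z": 0, "ax": 0, "ay": 0, "az": 1, "fingers": 1},
    {"x": 0.25, "y": 0.01, "z": 0, "ax": 0, "ay": 0, "az": 1, "fingers": 1},
    {"x": 0, "y": 0, "z": 0, "ax": 0, "ay": 0, "az": 0, "fingers": 1},
  ],
)

```text
time: 7.43
tcp_pos: [444.0, 216.2, 372.3]
tcp_rot: [[0.074, 0.997, 0.001], [0.997, -0.074, 0.002], [0.002, 0.001, -1.0]]
force: [0.2, 0.1, 0.4]
opening: 0.173
grasp_force: 12.0
```

```bash
python3 -c "
from lamp import *
lamp(570,200,450,240,50)
s=status.get_state();print(s['tcp_pos'],s['joint_pos'],s['force'])"
```

```text
scene elbow 48 [570.  199.8 201.6] [570.  199.9 201.6]
scene peg 33 [447.9 214.1 232.4] [447.4 216.3 232.4]
top elbow 30 [567.  201.1 210.7] [567.  201.1 210.7]
top peg 0 0 0
[444.1 214.3 372.3] [-0.8  0.4  0.4  1.9 -0.2  0.8 -0.3] [ 0.   0.7 -1.2]
```

>>> step_arm(
  commands=[
    {"x": 0.25, "y": 0.01, "z": 0, "ax": 0, "ay": 0, "az": 1, "fingers": 1},
    {"x": 0.25, "y": 0.01, "z": 0, "ax": 0, "ay": 0, "az": 1, "fingers": 1},
    {"x": 0.25, "y": 0.01, "z": 0, "ax": 0, "ay": 0, "az": 1, "fingers": 1},
    {"x": 0.25, "y": 0.01, "z": 0, "ax": 0, "ay": 0, "az": 1, "fingers": 1},
    {"x": 0.25, "y": 0.01, "z": 0, "ax": 0, "ay": 0, "az": 1, "fingers": 1},
    {"x": 0.25, "y": 0.01, "z": 0, "ax": 0, "ay": 0, "az": 1, "fingers": 1},
    {"x": 0.25, "y": 0.01, "z": 0, "ax": 0, "ay": 0, "az": 1, "fingers": 1},
    {"x": 0.25, "y": 0.01, "z": 0, "ax": 0, "ay": 0, "az": 1, "fingers": 1},
    {"x": 0.25, "y": 0.01, "z": 0, "ax": 0, "ay": 0, "az": 1, "fingers": 1},
    {"x": 0.25, "y": 0.01, "z": 0, "ax": 0, "ay": 0, "az": 1, "fingers": 1},
    {"x": 0.25, "y": 0.01, "z": 0, "ax": 0, "ay": 0, "az": 1, "fingers": 1},
    {"x": 0.25, "y": 0.01, "z": 0, "ax": 0, "ay": 0, "az": 1, "fingers": 1},
    {"x": 0.25, "y": 0.01, "z": 0, "ax": 0, "ay": 0, "az": 1, "fingers": 1},
    {"x": 0.25, "y": 0.01, "z": 0, "ax": 0, "ay": 0, "az": 1, "fingers": 1},
    {"x": 0, "y": 0, "z": 0, "ax": 0, "ay": 0, "az": 0, "fingers": 1},
    {"x": 0, "y": 0, "z": 0, "ax": 0, "ay": 0, "az": 0, "fingers": 1},
  ],
)

```text
time: 8.87
tcp_pos: [523.5, 320.1, 372.3]
tcp_rot: [[0.93, 0.368, 0.001], [0.368, -0.93, 0.001], [0.002, -0.0, -1.0]]
force: [-0.4, 0.9, 0.1]
opening: 0.166
grasp_force: 12.0
```

```bash
python3 -c "
from lamp import *
lamp(570,200,530,318,50)
s=status.get_state();print(s['tcp_pos'],s['joint_pos'],s['force'])"
```

```text
scene elbow 48 [570.3 200.5 202. ] [570.2 200.6 202. ]
scene peg 8 [528.2 308.9 339.7] [528.1 309.3 339.7]
top elbow 31 [567.3 201.5 207.7] [567.4 201.5 207.7]
top peg 0 0 0
[522.9 319.9 372.3] [-1.   0.7  0.7  1.6 -0.5  1.  -1.4] [ 0.9  0.6 -0.4]
```

>>> step_arm(
  commands=[
    {"x": 0.25, "y": 0.01, "z": 0, "ax": 0, "ay": 0, "az": 1, "fingers": 1},
    {"x": 0.25, "y": 0.01, "z": 0, "ax": 0, "ay": 0, "az": 1, "fingers": 1},
    {"x": 0.06, "y": 0, "z": 0, "ax": 0, "ay": 0, "az": 0.25, "fingers": 1},
    {"x": 0.06, "y": 0, "z": 0, "ax": 0, "ay": 0, "az": 0.25, "fingers": 1},
    {"x": 0, "y": 0, "z": 0, "ax": 0, "ay": 0, "az": 0, "fingers": 1},
    {"x": 0, "y": 0, "z": 0, "ax": 0, "ay": 0, "az": 0, "fingers": 1},
  ],
)

```text
time: 9.47
tcp_pos: [546.1, 326.7, 372.2]
tcp_rot: [[0.985, 0.174, -0.002], [0.174, -0.985, -0.0], [-0.002, -0.0, -1.0]]
force: [-1.1, -0.2, 1.6]
opening: 0.172
grasp_force: 12.0
```

```bash
python3 -c "
from lamp import *
s=status.get_state();print(s['tcp_pos'],s['joint_pos'],s['force'])
lamp(570,200,530,318,50)"
```

```text
[546.1 326.7 372.2] [-1.   0.7  0.7  1.5 -0.5  1.1 -1.5] [-1.1 -0.2  1.6]
scene elbow 48 [570.4 200.4 201.9] [570.4 200.5 201.9]
scene peg 8 [533.3 311.6 346.1] [532.9 311.9 346.1]
top elbow 29 [567.7 201.1 209.3] [567.7 201.1 209.3]
top peg 0 0 0
```

>>> step_arm(
  commands=[
    {"x": 0.05, "y": 0, "z": 0, "ax": 0, "ay": 0, "az": 0.2, "fingers": 1},
    {"x": 0.05, "y": 0, "z": 0, "ax": 0, "ay": 0, "az": 0.2, "fingers": 1},
    {"x": 0, "y": 0, "z": 0, "ax": 0, "ay": 0, "az": 0, "fingers": 1},
    {"x": 0, "y": 0, "z": 0, "ax": 0, "ay": 0, "az": 0, "fingers": 1},
  ],
)

```text
time: 9.9
tcp_pos: [549.6, 326.2, 372.1]
tcp_rot: [[0.99, 0.14, -0.006], [0.14, -0.99, -0.003], [-0.006, 0.002, -1.0]]
force: [-6.6, -2.6, 3.3]
opening: 0.171
grasp_force: 12.0
```

>>> step_arm(
  commands=[
    {"x": 0, "y": 0, "z": 0, "ax": 0, "ay": 0, "az": 0, "fingers": -1},
    {"x": 0, "y": 0, "z": 0, "ax": 0, "ay": 0, "az": 0, "fingers": -1},
    {"x": 0, "y": 0, "z": 0, "ax": 0, "ay": 0, "az": 0, "fingers": -1},
    {"x": 0, "y": 0, "z": 0, "ax": 0, "ay": 0, "az": 0, "fingers": -1},
    {"x": 0, "y": 0, "z": 0, "ax": 0, "ay": 0, "az": 0, "fingers": -1},
    {"x": 0, "y": 0, "z": -0.7, "ax": 0, "ay": 0, "az": 0, "fingers": -1},
    {"x": 0, "y": 0, "z": -0.7, "ax": 0, "ay": 0, "az": 0, "fingers": -1},
    {"x": 0, "y": 0, "z": 0, "ax": 0, "ay": 0, "az": -1, "fingers": 0},
    {"x": 0, "y": 0, "z": 0, "ax": 0, "ay": 0, "az": -1, "fingers": 0},
    {"x": 0, "y": 0, "z": 0, "ax": 0, "ay": 0, "az": -1, "fingers": 0},
    {"x": 0, "y": 0, "z": 0, "ax": 0, "ay": 0, "az": -1, "fingers": 0},
    {"x": 0, "y": 0, "z": 0, "ax": 0, "ay": 0, "az": -1, "fingers": 0},
    {"x": 0, "y": 0, "z": 0, "ax": 0, "ay": 0, "az": -1, "fingers": 0},
    {"x": 0, "y": 0, "z": 0, "ax": 0, "ay": 0, "az": -1, "fingers": 0},
    {"x": 0, "y": 0, "z": 0, "ax": 0, "ay": 0, "az": -1, "fingers": 0},
    {"x": 0, "y": 0, "z": 0, "ax": 0, "ay": 0, "az": -1, "fingers": 0},
    {"x": 0, "y": 0, "z": 0, "ax": 0, "ay": 0, "az": -1, "fingers": 0},
    {"x": 0, "y": 0, "z": 0, "ax": 0, "ay": 0, "az": -1, "fingers": 0},
    {"x": 0, "y": 0, "z": 0, "ax": 0, "ay": 0, "az": -1, "fingers": 0},
    {"x": 0, "y": 0, "z": 0, "ax": 0, "ay": 0, "az": -1, "fingers": 0},
  ],
)

```text
time: 11.57
tcp_pos: [550.8, 327.7, 428.3]
tcp_rot: [[0.376, 0.927, 0.001], [0.927, -0.376, 0.0], [0.0, 0.0, -1.0]]
force: [-0.7, 0.8, -0.8]
opening: 0.497
grasp_force: 0.0
```

>>> step_arm(
  commands=[
    {"x": 0, "y": 0, "z": 0, "ax": 0, "ay": 0, "az": -1, "fingers": 0},
    {"x": 0, "y": 0, "z": 0, "ax": 0, "ay": 0, "az": -1, "fingers": 0},
    {"x": 0, "y": 0, "z": 0, "ax": 0, "ay": 0, "az": -1, "fingers": 0},
    {"x": 0, "y": 0, "z": 0, "ax": 0, "ay": 0, "az": -1, "fingers": 0},
    {"x": 0, "y": 0, "z": 0, "ax": 0, "ay": 0, "az": -0.9, "fingers": 0},
    {"x": -1, "y": 0.16, "z": 0, "ax": 0, "ay": 0, "az": 0, "fingers": 0},
    {"x": -1, "y": 0.16, "z": 0, "ax": 0, "ay": 0, "az": 0, "fingers": 0},
    {"x": -1, "y": 0.16, "z": 0, "ax": 0, "ay": 0, "az": 0, "fingers": 0},
    {"x": 0, "y": 0, "z": 0, "ax": 0, "ay": 0, "az": 0, "fingers": 0},
    {"x": 0, "y": 0, "z": 0, "ax": 0, "ay": 0, "az": 0, "fingers": 0},
  ],
)

```text
time: 12.4
tcp_pos: [571.1, 203.7, 429.0]
tcp_rot: [[0.005, 1.0, 0.002], [1.0, -0.005, -0.001], [-0.001, 0.002, -1.0]]
force: [0.6, 1.0, -0.7]
opening: 0.497
grasp_force: 0.0
```

```bash
python3 -c "
from lamp import *
lamp(570,200,548,323,30)
c=cam('top'); save(c,'t2.png',(200,130,130,110),4)
s=status.get_state();print(s['tcp_pos'],s['joint_pos'],s['force'])"
```

```text
scene elbow 76 [575.9 200.8 353.9] [564.8 229.1 353.9]
scene peg 2 [548.5 318.6 201.3] [548.5 318.7 201.3]
top elbow 0 0 0
top peg 14 [544.5 322.7 215. ] [544.5 322.7 215. ]
[569.9 209.3 428.2] [-0.6  0.5  0.4  1.5 -0.2  1.1 -0.2] [-0.6  0.5  0.8]
```

```bash
python3 -c "
from lamp import *
for i in range(4):
  cam('top'); s=status.get_state();print(s['time'],s['tcp_pos'],s['joint_pos'],s['dq'])"
```

```text
12.6 [569.8 209.7 428.1] [-0.6  0.5  0.4  1.5 -0.2  1.1 -0.2] [-0.  0.  0.  0.  0.  0.  0.]
12.65 [569.8 209.7 428. ] [-0.6  0.5  0.4  1.5 -0.2  1.1 -0.2] [-0.  0.  0.  0.  0.  0.  0.]
12.7 [569.8 209.5 428. ] [-0.6  0.5  0.4  1.5 -0.2  1.1 -0.2] [ 0. -0.  0.  0.  0.  0.  0.]
12.75 [569.9 209.2 428.1] [-0.6  0.5  0.4  1.5 -0.2  1.1 -0.2] [ 0. -0.  0.  0.  0. -0.  0.]
```

>>> step_arm(
  commands=[
    {"x": -0.21, "y": -0.02, "z": 0, "ax": 0, "ay": 0, "az": 0, "fingers": 0},
    {"x": 0, "y": 0, "z": 0.7, "ax": 0, "ay": 0, "az": 0, "fingers": 0},
    {"x": 0, "y": 0, "z": 0.7, "ax": 0, "ay": 0, "az": 0, "fingers": 0},
    {"x": 0, "y": 0, "z": 0, "ax": 0, "ay": 0, "az": 0, "fingers": 0},
    {"x": 0, "y": 0, "z": 0, "ax": 0, "ay": 0, "az": 0, "fingers": 1},
    {"x": 0, "y": 0, "z": 0, "ax": 0, "ay": 0, "az": 0, "fingers": 1},
    {"x": 0, "y": 0, "z": 0, "ax": 0, "ay": 0, "az": 0, "fingers": 1},
    {"x": 0, "y": 0, "z": 0, "ax": 0, "ay": 0, "az": 0, "fingers": 1},
    {"x": 0, "y": 0, "z": 0, "ax": 0, "ay": 0, "az": 0, "fingers": 1},
    {"x": 0, "y": 0, "z": 0, "ax": 0, "ay": 0, "az": 0, "fingers": 1},
    {"x": 0, "y": 0, "z": 0, "ax": 0, "ay": 0, "az": 0, "fingers": 1},
    {"x": 0, "y": 0, "z": 0, "ax": 0, "ay": 0, "az": 0, "fingers": 1},
  ],
)

```text
time: 13.75
tcp_pos: [570.0, 199.1, 373.8]
tcp_rot: [[-0.002, 1.0, 0.003], [1.0, 0.002, 0.001], [0.001, 0.003, -1.0]]
force: [0.3, -1.1, 5.2]
opening: 0.191
grasp_force: 12.0
```

View pics/t2.png

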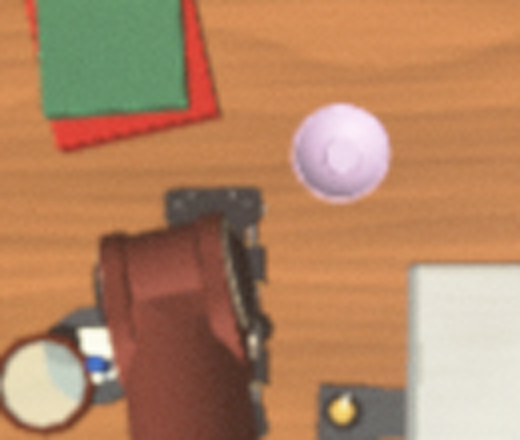

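>>> step_arm(
  commands=[
    {"x": 0.013, "y": -0.32, "z": 0, "ax": 0, "ay": 0, "az": 1, "fingers": 1},
    {"x": 0.013, "y": -0.32, "z": 0, "ax": 0, "ay": 0, "az": 1, "fingers": 1},
    {"x": 0.013, "y": -0.32, "z": 0, "ax": 0, "ay": 0, "az": 1, "fingers": 1},
    {"x": 0.013, "y": -0.32, "z": 0, "ax": 0, "ay": 0, "az": 1, "fingers": 1},
    {"x": 0.013, "y": -0.32, "z": 0, "ax": 0, "ay": 0, "az": 1, "fingers": 1},
    {"x": 0.013, "y": -0.32, "z": 0, "ax": 0, "ay": 0, "az": 1, "fingers": 1},
    {"x": 0.013, "y": -0.32, "z": 0, "ax": 0, "ay": 0, "az": 1, "fingers": 1},
    {"x": 0.013, "y": -0.32, "z": 0, "ax": 0, "ay": 0, "az": 1, "fingers": 1},
    {"x": 0, "y": 0, "z": 0, "ax": 0, "ay": 0, "az": 0, "fingers": 1},
    {"x": 0, "y": 0, "z": 0, "ax": 0, "ay": 0, "az": 0, "fingers": 1},
  ],
)

```text
time: 14.58
tcp_pos: [472.8, 230.5, 373.6]
tcp_rot: [[0.594, 0.804, -0.002], [0.804, -0.594, -0.0], [-0.001, -0.001, -1.0]]
force: [-2.8, -1.4, 9.2]
opening: 0.187
grasp_force: 12.0
```

>>> step_arm(
  commands=[
    {"x": 0.013, "y": -0.32, "z": -0.05, "ax": 0, "ay": 0, "az": 1, "fingers": 1},
    {"x": 0.013, "y": -0.32, "z": 0, "ax": 0, "ay": 0, "az": 1, "fingers": 1},
    {"x": 0.013, "y": -0.32, "z": 0, "ax": 0, "ay": 0, "az": 1, "fingers": 1},
    {"x": 0.013, "y": -0.32, "z": 0, "ax": 0, "ay": 0, "az": 1, "fingers": 1},
    {"x": 0.013, "y": -0.32, "z": 0, "ax": 0, "ay": 0, "az": 1, "fingers": 1},
    {"x": 0.013, "y": -0.32, "z": 0, "ax": 0, "ay": 0, "az": 1, "fingers": 1},
    {"x": 0.013, "y": -0.32, "z": 0, "ax": 0, "ay": 0, "az": 1, "fingers": 1},
    {"x": 0.013, "y": -0.32, "z": 0, "ax": 0, "ay": 0, "az": 1, "fingers": 1},
    {"x": 0.013, "y": -0.32, "z": 0, "ax": 0, "ay": 0, "az": 1, "fingers": 1},
    {"x": 0.013, "y": -0.32, "z": 0, "ax": 0, "ay": 0, "az": 1, "fingers": 1},
    {"x": 0.013, "y": -0.32, "z": 0, "ax": 0, "ay": 0, "az": 1, "fingers": 1},
    {"x": 0, "y": 0, "z": 0, "ax": 0, "ay": 0, "az": 0, "fingers": 1},
    {"x": 0, "y": 0, "z": 0, "ax": 0, "ay": 0, "az": 0, "fingers": 1},
  ],
)

```text
time: 15.67
tcp_pos: [406.2, 352.7, 373.7]
tcp_rot: [[0.998, 0.057, -0.009], [0.057, -0.998, 0.0], [-0.009, -0.001, -1.0]]
force: [-6.1, -0.3, 5.8]
opening: 0.19
grasp_force: 12.0
```

>>> step_arm(
  commands=[
    {"x": -0.04, "y": -0.1, "z": 0, "ax": 0, "ay": 0, "az": 0.3, "fingers": 1},
    {"x": 0, "y": -0.1, "z": 0, "ax": 0, "ay": 0, "az": 0.3, "fingers": 1},
    {"x": 0, "y": -0.1, "z": 0, "ax": 0, "ay": 0, "az": 0.3, "fingers": 1},
    {"x": 0, "y": 0, "z": 0, "ax": 0, "ay": 0, "az": 0, "fingers": 1},
    {"x": 0, "y": 0, "z": 0, "ax": 0, "ay": 0, "az": 0, "fingers": 1},
  ],
)

```text
time: 16.08
tcp_pos: [405.3, 363.7, 373.7]
tcp_rot: [[1.0, -0.016, -0.006], [-0.016, -1.0, 0.0], [-0.006, -0.0, -1.0]]
force: [-5.8, 0.9, 3.3]
opening: 0.192
grasp_force: 12.0
```

>>> step_arm(
  commands=[
    {"x": -0.04, "y": -0.1, "z": 0, "ax": 0, "ay": 0, "az": 0.3, "fingers": 1},
    {"x": 0, "y": -0.1, "z": 0, "ax": 0, "ay": 0, "az": 0.3, "fingers": 1},
    {"x": 0, "y": -0.1, "z": 0, "ax": 0, "ay": 0, "az": 0.3, "fingers": 1},
    {"x": 0, "y": 0, "z": 0, "ax": 0, "ay": 0, "az": 0, "fingers": 1},
    {"x": 0, "y": 0, "z": 0, "ax": 0, "ay": 0, "az": 0, "fingers": 1},
  ],
)

```text
time: 16.5
tcp_pos: [405.4, 373.8, 373.7]
tcp_rot: [[0.996, -0.092, -0.004], [-0.092, -0.996, -0.004], [-0.004, 0.004, -1.0]]
force: [-4.4, -3.3, 1.8]
opening: 0.194
grasp_force: 12.0
```

>>> step_arm(
  commands=[
    {"x": 0, "y": 0.16, "z": 0, "ax": 0, "ay": 0, "az": -0.5, "fingers": 1},
    {"x": 0, "y": 0.15, "z": 0, "ax": 0, "ay": 0, "az": -0.5, "fingers": 1},
    {"x": 0, "y": 0, "z": 0, "ax": 0, "ay": 0, "az": 0, "fingers": 1},
    {"x": 0, "y": 0, "z": 0, "ax": 0, "ay": 0, "az": 0, "fingers": -1},
    {"x": 0, "y": 0, "z": 0, "ax": 0, "ay": 0, "az": 0, "fingers": -1},
    {"x": 0, "y": 0, "z": 0, "ax": 0, "ay": 0, "az": 0, "fingers": -1},
    {"x": 0, "y": 0, "z": 0, "ax": 0, "ay": 0, "az": 0, "fingers": -1},
    {"x": 0, "y": 0, "z": -0.7, "ax": 0, "ay": 0, "az": 0, "fingers": -1},
    {"x": 0, "y": 0, "z": -0.9, "ax": 0, "ay": 0, "az": 0, "fingers": -1},
    {"x": 0, "y": 0, "z": 0, "ax": 0, "ay": 0, "az": 0, "fingers": -1},
    {"x": 0, "y": 0, "z": 0, "ax": 0, "ay": 0, "az": 0, "fingers": -1},
  ],
)

```text
time: 17.42
tcp_pos: [406.0, 362.6, 440.5]
tcp_rot: [[1.0, -0.011, 0.005], [-0.011, -1.0, 0.003], [0.004, -0.003, -1.0]]
force: [1.0, 0.0, -0.7]
opening: 0.716
grasp_force: 0.0
```

```bash
python3 -c "
from lamp import *
lamp(408,361,530,335,40)
s=status.get_state();print(s['tcp_pos'],s['tcp_rot'],s['joint_pos'],s['force'])
for n in('scene','top'):
    c=cam(n);P=cloud(c)
    for nm,x,y in(('kl',508,132),('kr',499.5,-186.5)):
        q=near(P,x,y,30,78,100);q=near(P,*q.mean(0)[:2],16,78,100); print(n,nm,len(q),q.mean(0),np.median(q,0))
"
```

```text
scene elbow 45 [409.8 356.3 206.5] [409.1 357.5 206.5]
scene peg 0 0 0
top elbow 29 [403.1 358.1 339.6] [401.7 363.9 339.6]
top peg 0 0 0
[405.  362.7 437.9] [[ 1. -0. -0.]
 [-0. -1. -0.]
 [-0.  0. -1.]] [-1.3  0.5  0.9  1.7 -0.5  1.1 -1.9] [-0.3  0.4 -0.9]
scene kl 60 [508.6 131.8  85.4] [509.4 130.3  85.6]
scene kr 73 [ 500.3 -186.1   84.5] [ 500.9 -186.7   84.4]
top kl 56 [508.8 131.   87.1] [508.7 130.5  86.8]
top kr 60 [ 500.1 -187.9   85.9] [ 500.5 -187.5   86. ]
```

```bash
cat > knob.py <<'E'
from h import *
import sys
np.set_printoptions(precision=2,suppress=True)
KN={"kl":(508.6,131.6),"kr":(500.2,-187.0)}
def ex(a): return np.array([.99964,-.0267]),np.array([.0267,.99964])
def meas(names=("kl","kr"),N=6,cams=("scene","top"),img=None):
    pc=np.array([544.,-28.]); ux=np.array([.99964,-.0267]); uy=np.array([.0267,.99964])
    for n in cams:
        D=[];I=[]
        for i in range(N):
            c=cam(n); D.append(c["depth"]); I.append(c["image"].astype(float))
        D=np.array(D); D[D==0]=np.nan; c=dict(c); c["depth"]=np.nan_to_num(np.nanmean(D,0)); c["image"]=np.mean(I,0).astype(np.uint8)
        P=cloud(c); q=P[...,:2]-pc; a=q@ux; b=q@uy
        for k in names:
            s=1 if k=="kl" else -1
            m=(abs(a+30)<35)&(b*s>25)&(b*s<80)&(abs(P[...,2]-60)<8); pz=P[m][:,2]
            r=np.hypot(P[...,0]-KN[k][0],P[...,1]-KN[k][1])
            out=[]
            for r0,r1 in((0,5),(5,9),(9,13),(13,17)):
                z=P[(r>=r0)&(r<r1)&(P[...,2]>30)][:,2]; out.append((len(z),round(float(np.median(z)),2),round(float(z.mean()),2)))
            print(n,k,"pan",len(pz),pz.mean().round(2),out, "top-pan core", round(float(np.median(P[(r<10)&(P[...,2]>60)][:,2])-pz.mean()),2))
        if img:
            px=[proj(c,[*KN[k],84])[0] for k in names]
            t=[cv2.resize(c["image"][int(p[1])-16:int(p[1])+16,int(p[0])-16:int(p[0])+16,::-1],(380,380),interpolation=cv2.INTER_CUBIC) for p in px]
            cv2.imwrite(f"pics/{img}_{n}.png",np.hstack(t))
E
python3 -c "
from knob import *
meas(img='k0')
a=cv2.imread('pics/k0_top.png');b=cv2.imread('pics/k0_scene.png');cv2.imwrite('pics/k0.png',cv2.resize(np.vstack([a,b]),(600,600)))"
```

```text
scene kl pan 282 59.43 [(11, 86.37, 64.5), (24, 60.69, 60.54), (42, 76.08, 66.14), (42, 74.62, 66.73)] top-pan core 27.44
scene kr pan 313 59.3 [(11, 85.6, 72.44), (24, 84.75, 70.86), (44, 83.34, 67.98), (54, 73.9, 64.79)] top-pan core 26.24
top kl pan 300 60.22 [(6, 88.17, 87.95), (16, 87.04, 86.95), (20, 85.39, 85.48), (35, 83.69, 71.58)] top-pan core 26.85
top kr pan 320 60.11 [(7, 86.07, 86.59), (15, 87.21, 87.05), (23, 85.09, 84.48), (39, 82.64, 70.17)] top-pan core 26.54
```

View pics/k0.png

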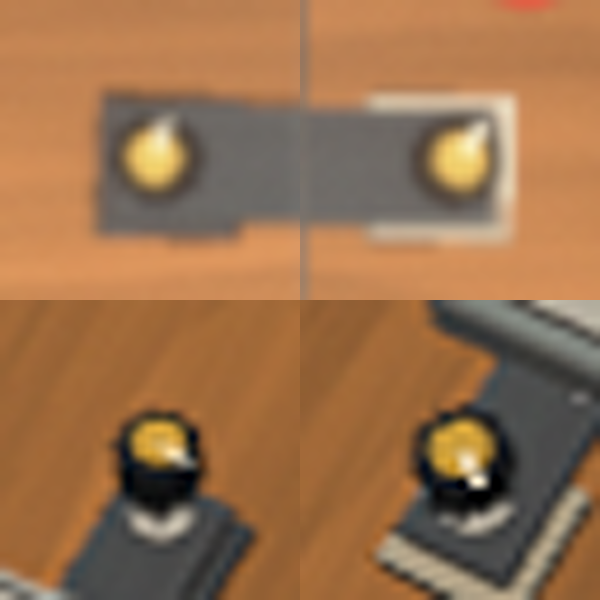

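>>> step_arm(
  commands=[
    {"x": 0.37, "y": 0.826, "z": 0, "ax": 0, "ay": 0, "az": 0, "fingers": 0},
    {"x": 0.37, "y": 0.826, "z": 0, "ax": 0, "ay": 0, "az": 0, "fingers": 0},
    {"x": 0.37, "y": 0.826, "z": 0, "ax": 0, "ay": 0, "az": 0, "fingers": 0},
    {"x": 0.37, "y": 0.826, "z": 0, "ax": 0, "ay": 0, "az": 0, "fingers": 0},
    {"x": 0.37, "y": 0.826, "z": 0, "ax": 0, "ay": 0, "az": 0, "fingers": 0},
    {"x": 0.37, "y": 0.826, "z": 0, "ax": 0, "ay": 0, "az": 0, "fingers": 0},
    {"x": 0.37, "y": 0.826, "z": 0, "ax": 0, "ay": 0, "az": 0, "fingers": 0},
    {"x": 0, "y": 0, "z": 0.8, "ax": 0, "ay": 0, "az": -1, "fingers": 0},
    {"x": 0, "y": 0, "z": 0.8, "ax": 0, "ay": 0, "az": -1, "fingers": 0},
    {"x": 0, "y": 0, "z": 0.8, "ax": 0, "ay": 0, "az": -1, "fingers": 0},
    {"x": 0, "y": 0, "z": 0, "ax": 0, "ay": 0, "az": -1, "fingers": 0},
    {"x": 0, "y": 0, "z": 0, "ax": 0, "ay": 0, "az": -1, "fingers": 0},
    {"x": 0, "y": 0, "z": 0, "ax": 0, "ay": 0, "az": -1, "fingers": 0},
    {"x": 0, "y": 0, "z": 0, "ax": 0, "ay": 0, "az": -1, "fingers": 0},
    {"x": 0, "y": 0, "z": 0, "ax": 0, "ay": 0, "az": -1, "fingers": 0},
    {"x": 0, "y": 0, "z": 0, "ax": 0, "ay": 0, "az": -1, "fingers": 0},
    {"x": 0, "y": 0, "z": 0, "ax": 0, "ay": 0, "az": -1, "fingers": 0},
    {"x": 0, "y": 0, "z": 0, "ax": 0, "ay": 0, "az": -1, "fingers": 0},
    {"x": 0, "y": 0, "z": 0, "ax": 0, "ay": 0, "az": -1, "fingers": 0},
    {"x": 0, "y": 0, "z": 0, "ax": 0, "ay": 0, "az": -1, "fingers": 0},
  ],
)

```text
time: 19.88
tcp_pos: [506.4, 130.1, 342.5]
tcp_rot: [[0.512, 0.859, 0.0], [0.859, -0.512, -0.0], [0.0, 0.0, -1.0]]
force: [-0.5, -0.1, -0.6]
opening: 0.506
grasp_force: 0.0
```

>>> step_arm(
  commands=[
    {"x": 0, "y": 0, "z": 0, "ax": 0, "ay": 0, "az": -1, "fingers": 0},
    {"x": 0, "y": 0, "z": 0, "ax": 0, "ay": 0, "az": -1, "fingers": 0},
    {"x": 0, "y": 0, "z": 0, "ax": 0, "ay": 0, "az": -1, "fingers": 0},
    {"x": 0, "y": 0, "z": 0, "ax": 0, "ay": 0, "az": -1, "fingers": 0},
    {"x": 0, "y": 0, "z": 0, "ax": 0, "ay": 0, "az": -1, "fingers": 0},
    {"x": 0, "y": 0, "z": 0, "ax": 0, "ay": 0, "az": -1, "fingers": 0},
    {"x": 0, "y": 0, "z": 0, "ax": 0, "ay": 0, "az": -1, "fingers": 0},
    {"x": 0, "y": 0, "z": 0, "ax": 0, "ay": 0, "az": -1, "fingers": 0},
    {"x": 0, "y": 0, "z": 0, "ax": 0, "ay": 0, "az": -1, "fingers": 0},
    {"x": 0, "y": 0, "z": 0, "ax": 0, "ay": 0, "az": -1, "fingers": 0},
    {"x": 0, "y": 0, "z": 0, "ax": 0, "ay": 0, "az": -1, "fingers": 0},
    {"x": 0, "y": 0, "z": 0, "ax": 0, "ay": 0, "az": -1, "fingers": 0},
    {"x": 0, "y": 0, "z": 0, "ax": 0, "ay": 0, "az": -1, "fingers": 0},
    {"x": 0, "y": 0, "z": 0, "ax": 0, "ay": 0, "az": -1, "fingers": 0},
    {"x": 0, "y": 0, "z": 0, "ax": 0, "ay": 0, "az": -1, "fingers": 0},
    {"x": 0, "y": 0, "z": 0, "ax": 0, "ay": 0, "az": -1, "fingers": 0},
    {"x": 0, "y": 0, "z": 0, "ax": 0, "ay": 0, "az": -1, "fingers": 0},
    {"x": 0, "y": 0, "z": 0, "ax": 0, "ay": 0, "az": -1, "fingers": 0},
    {"x": 0, "y": 0, "z": 0, "ax": 0, "ay": 0, "az": -1, "fingers": 0},
    {"x": 0, "y": 0, "z": 0, "ax": 0, "ay": 0, "az": -1, "fingers": 0},
  ],
)

```text
time: 21.55
tcp_pos: [506.5, 130.0, 342.4]
tcp_rot: [[-0.873, 0.487, 0.0], [0.487, 0.873, -0.0], [-0.0, -0.0, -1.0]]
force: [-0.4, -0.5, 0.4]
opening: 0.502
grasp_force: 0.0
```

```bash
cat > st.py <<'E'
from h import *
import sys
np.set_printoptions(precision=3,suppress=True)
def st(n=4,sl=0):
    L=[]
    for i in range(n):
        cam("top"); L.append(status.get_state())
    p=np.mean([s["tcp_pos"] for s in L],0); R=np.array(L[-1]["tcp_rot"])
    print("t",L[-1]["time"],"p",p.round(2),"yaw_x",round(float(np.degrees(np.arctan2(R[1,0],R[0,0]))),2),"q",np.array(L[-1]["joint_pos"]))
    print("F",np.mean([s["force"] for s in L],0),"M",np.mean([s["moment"] for s in L],0),"open",L[-1]["opening"],L[-1]["grasp_force"])
    return p,R
def to(p,R,T):
    d=np.array(T)-p; d[2]+=0; u=R.T@d/40; print("units to",T,u.round(3)); 
if __name__=="__main__":
    p,R=st(int(sys.argv[1]) if len(sys.argv)>1 else 3)
    if len(sys.argv)>4: to(p,R,[float(a) for a in sys.argv[2:5]])
E
python3 st.py 4 508.6 131.6 243
```

```text
t 21.75 p [506.47 129.9  342.4 ] yaw_x 150.51 q [-0.317  0.494  0.035  1.87  -0.023  0.778  0.787]
F [ 0.042 -0.16  -0.083] M [-0.016 -0.006 -0.011] open 0.5024500280027067 0.0
units to [508.6, 131.6, 243.0] [-0.025  0.063  2.485]
```

>>> step_arm(
  commands=[
    {"x": -0.025, "y": 0.063, "z": 0, "ax": 0, "ay": 0, "az": -1, "fingers": 0},
    {"x": 0, "y": 0, "z": 0, "ax": 0, "ay": 0, "az": -1, "fingers": 0},
    {"x": 0, "y": 0, "z": 0, "ax": 0, "ay": 0, "az": -1, "fingers": 0},
    {"x": 0, "y": 0, "z": 0, "ax": 0, "ay": 0, "az": -1, "fingers": 0},
    {"x": 0, "y": 0, "z": 0, "ax": 0, "ay": 0, "az": -1, "fingers": 0},
    {"x": 0, "y": 0, "z": 0, "ax": 0, "ay": 0, "az": -1, "fingers": 0},
    {"x": 0, "y": 0, "z": 0, "ax": 0, "ay": 0, "az": -1, "fingers": 0},
    {"x": 0, "y": 0, "z": 0, "ax": 0, "ay": 0, "az": -1, "fingers": 0},
    {"x": 0, "y": 0, "z": 0, "ax": 0, "ay": 0, "az": -1, "fingers": 0},
    {"x": 0, "y": 0, "z": 0, "ax": 0, "ay": 0, "az": -1, "fingers": 0},
    {"x": 0, "y": 0, "z": 0.5, "ax": 0, "ay": 0, "az": -1, "fingers": 0},
    {"x": 0, "y": 0, "z": 0.5, "ax": 0, "ay": 0, "az": -1, "fingers": 0},
    {"x": 0, "y": 0, "z": 0.5, "ax": 0, "ay": 0, "az": -1, "fingers": 0},
    {"x": 0, "y": 0, "z": 0.5, "ax": 0, "ay": 0, "az": -1, "fingers": 0},
    {"x": 0, "y": 0, "z": 0.48, "ax": 0, "ay": 0, "az": -1, "fingers": 0},
    {"x": 0, "y": 0, "z": 0, "ax": 0, "ay": 0, "az": -1, "fingers": 0},
    {"x": 0, "y": 0, "z": 0, "ax": 0, "ay": 0, "az": 0, "fingers": 1},
    {"x": 0, "y": 0, "z": 0, "ax": 0, "ay": 0, "az": 0, "fingers": 1},
    {"x": 0, "y": 0, "z": 0, "ax": 0, "ay": 0, "az": 0, "fingers": 1},
    {"x": 0, "y": 0, "z": 0, "ax": 0, "ay": 0, "az": 0, "fingers": 1},
  ],
  squeeze=20,
)

```text
time: 23.42
tcp_pos: [507.5, 133.2, 243.3]
tcp_rot: [[-0.72, -0.694, -0.001], [-0.694, 0.72, 0.002], [-0.0, 0.002, -1.0]]
force: [-2.7, 2.8, -2.0]
opening: 0.338
grasp_force: 20.0
```

```bash
python3 st.py 4
```

```text
t 23.6167 p [507.55 133.18 243.25] yaw_x -135.97 q [-0.115  0.662 -0.278  1.945  0.312  0.577  1.738]
F [-2.732  4.439 -2.546] M [ 0.957  0.665 -0.071] open 0.338788886404481 19.9996554851532
```

>>> step_arm(
  commands=[
    {"x": 0, "y": 0.04, "z": 0, "ax": 0, "ay": 0, "az": -0.5, "fingers": 1},
    {"x": 0, "y": 0, "z": -0.005, "ax": 0, "ay": 0, "az": -1, "fingers": 1},
    {"x": 0, "y": 0, "z": 0, "ax": 0, "ay": 0, "az": 0, "fingers": 1},
    {"x": 0, "y": 0, "z": 0, "ax": 0, "ay": 0, "az": 0, "fingers": 1},
  ],
)

```text
time: 23.95
tcp_pos: [507.3, 133.3, 243.5]
tcp_rot: [[-0.632, -0.775, 0.0], [-0.775, 0.632, 0.0], [-0.001, -0.0, -1.0]]
force: [-2.0, 3.3, -1.9]
opening: 0.34
grasp_force: 20.0
```

```bash
python3 st.py 3
```

```text
t 24.1 p [507.34 133.29 243.54] yaw_x -129.19 q [-0.096  0.665 -0.31   1.945  0.349  0.583  1.821]
F [-1.331  2.748 -1.428] M [0.724 0.414 0.061] open 0.33675978858000305 19.999862015247345
```

>>> step_arm(
  commands=[
    {"x": 0, "y": 0.02, "z": -0.005, "ax": 0, "ay": 0, "az": -1, "fingers": 1},
    {"x": 0, "y": 0, "z": -0.005, "ax": 0, "ay": 0, "az": -1, "fingers": 1},
    {"x": 0, "y": 0, "z": 0, "ax": 0, "ay": 0, "az": 0, "fingers": 1},
    {"x": 0, "y": 0, "z": 0, "ax": 0, "ay": 0, "az": 0, "fingers": 1},
  ],
)

```text
time: 24.43
tcp_pos: [507.3, 133.2, 243.9]
tcp_rot: [[-0.502, -0.865, 0.002], [-0.865, 0.502, -0.0], [-0.001, -0.001, -1.0]]
force: [0.8, 2.0, -2.2]
opening: 0.339
grasp_force: 20.0
```

```bash
python3 st.py 3
```

```text
t 24.5833 p [507.29 133.28 243.96] yaw_x -120.07 q [-0.068  0.67  -0.354  1.944  0.396  0.593  1.934]
F [ 0.879  1.893 -2.113] M [ 0.407 -0.039  0.037] open 0.33621300153203193 19.999691247940063
```

>>> step_arm(
  commands=[
    {"x": 0, "y": 0, "z": -0.005, "ax": 0, "ay": 0, "az": -1, "fingers": 1},
    {"x": 0, "y": 0, "z": -0.005, "ax": 0, "ay": 0, "az": -1, "fingers": 1},
    {"x": 0, "y": 0, "z": 0, "ax": 0, "ay": 0, "az": 0, "fingers": 1},
    {"x": 0, "y": 0, "z": 0, "ax": 0, "ay": 0, "az": 0, "fingers": 1},
  ],
)

```text
time: 24.92
tcp_pos: [507.1, 131.9, 244.0]
tcp_rot: [[-0.359, -0.933, -0.0], [-0.933, 0.359, -0.003], [0.003, -0.001, -1.0]]
force: [1.9, -1.9, -1.2]
opening: 0.344
grasp_force: 20.0
```

```bash
python3 st.py 3
```

```text
t 25.0667 p [507.11 131.95 244.02] yaw_x -110.98 q [-0.038  0.676 -0.397  1.944  0.443  0.608  2.05 ]
F [ 1.579 -3.973 -1.388] M [-0.792 -0.301 -0.167] open 0.33943484537594787 19.999752938747406
```

>>> step_arm(
  commands=[
    {"x": 0, "y": 0, "z": 0, "ax": 0, "ay": 0, "az": -1, "fingers": 1},
    {"x": 0, "y": 0, "z": 0, "ax": 0, "ay": 0, "az": 0, "fingers": 1},
    {"x": 0, "y": 0, "z": 0, "ax": 0, "ay": 0, "az": 0, "fingers": 1},
  ],
)

```text
time: 25.32
tcp_pos: [507.3, 132.1, 244.0]
tcp_rot: [[-0.282, -0.959, 0.001], [-0.959, 0.282, -0.003], [0.002, -0.001, -1.0]]
force: [1.6, -4.3, -2.7]
opening: 0.341
grasp_force: 20.0
```

```bash
python3 st.py 3
```

```text
t 25.4667 p [507.3  132.08 244.03] yaw_x -106.38 q [-0.024  0.68  -0.42   1.943  0.466  0.615  2.108]
F [ 2.683 -5.121 -3.034] M [-1.016 -0.489 -0.025] open 0.3387799682745613 19.999625086784363
```

>>> step_arm(
  commands=[
    {"x": 0, "y": 0, "z": 0, "ax": 0, "ay": 0, "az": 0, "fingers": 0},
    {"x": 0, "y": 0, "z": 0, "ax": 0, "ay": 0, "az": 0, "fingers": 0},
    {"x": 0, "y": 0, "z": 0, "ax": 0, "ay": 0, "az": 0, "fingers": 0},
    {"x": 0, "y": 0, "z": -0.75, "ax": 0, "ay": 0, "az": 0, "fingers": 0},
    {"x": 0, "y": 0, "z": -0.75, "ax": 0, "ay": 0, "az": 0, "fingers": 0},
    {"x": -0.96, "y": 0.28, "z": 0, "ax": 0, "ay": 0, "az": 0, "fingers": 0},
    {"x": -0.96, "y": 0.28, "z": 0, "ax": 0, "ay": 0, "az": 0, "fingers": 0},
    {"x": -0.96, "y": 0.28, "z": 0, "ax": 0, "ay": 0, "az": 0, "fingers": 0},
    {"x": -0.96, "y": 0.28, "z": 0, "ax": 0, "ay": 0, "az": 0, "fingers": 0},
    {"x": 0, "y": 0, "z": 0, "ax": 0, "ay": 0, "az": 0, "fingers": 0},
  ],
)

```text
time: 26.3
tcp_pos: [502.9, 304.5, 305.6]
tcp_rot: [[-0.266, -0.964, 0.0], [-0.964, 0.266, 0.013], [-0.013, 0.003, -1.0]]
force: [0.2, 1.2, 0.3]
opening: 0.498
grasp_force: 0.0
```

```bash
cat > mk.py <<'E'
from knob import *
def marker(k,top,N=6,img=None):
    c=None; I=[]
    for i in range(N): c=cam("top"); I.append(c["image"].astype(float))
    im=np.mean(I,0); x0,y0=KN[k]
    # resample to metric top-down grid at plane z=top, 0.5 mm, rows=+x up, cols=-y right
    g=np.arange(-26,26.01,0.25); XX,YY=np.meshgrid(-g,-g,indexing="ij")
    p=proj(c,np.c_[(x0+XX).ravel(),(y0+YY).ravel(),np.full(XX.size,top)]).astype(np.float32).reshape(*XX.shape,2)
    w=cv2.remap(im.astype(np.float32),p[...,0],p[...,1],cv2.INTER_CUBIC)
    w=np.clip(w,0,255); hs=cv2.cvtColor(w.astype(np.uint8),cv2.COLOR_RGB2HSV).astype(float)
    r=np.hypot(XX,YY)
    gold=(hs[...,1]>110)&(hs[...,2]>170)&(r<18)
    cx,cy=XX[gold].mean(),YY[gold].mean()
    wt=np.clip(hs[...,2]-140,0,None)*np.clip(110-hs[...,1],0,None)*(r<20)
    mx,my=(XX*wt).sum()/wt.sum(),(YY*wt).sum()/wt.sum()
    print(k,"gold centre",cx,cy,gold.sum(),"marker",mx,my,"cw angle from +x deg",np.degrees(np.arctan2(-(my-cy),mx-cx)))
    if img: cv2.imwrite("pics/"+img,cv2.resize(w.astype(np.uint8)[:,:,::-1],(400,400)))
if __name__=="__main__":
    marker(sys.argv[1],float(sys.argv[2]),img=sys.argv[3] if len(sys.argv)>3 else None)
E
python3 mk.py kl 86 ml1.png; python3 mk.py kr 85 mr1.png; python3 st.py 1; python3 -c "
import cv2,numpy as np;cv2.imwrite('pics/m1.png',np.hstack([cv2.imread('pics/m%s1.png'%k) for k in 'lr']))"
```

```text
kl gold centre -2.2998878923766815 1.9533507722969607 4014 marker 7.023911505299933 2.1409236463117507 cw angle from +x deg -1.1525006134607074
kr gold centre -2.5554702268431 1.1284853497164462 4232 marker 4.84547593954152 -10.298103076990884 cw angle from +x deg 57.069064589176485
t 26.95 p [506.72 293.15 304.22] yaw_x -106.26 q [-0.274  0.669 -0.468  1.724  0.385  0.842  1.943]
F [ 0.653 -0.486  0.093] M [ 0.092  0.098 -0.017] open 0.4962080477604364 0.0
```

View pics/m1.png

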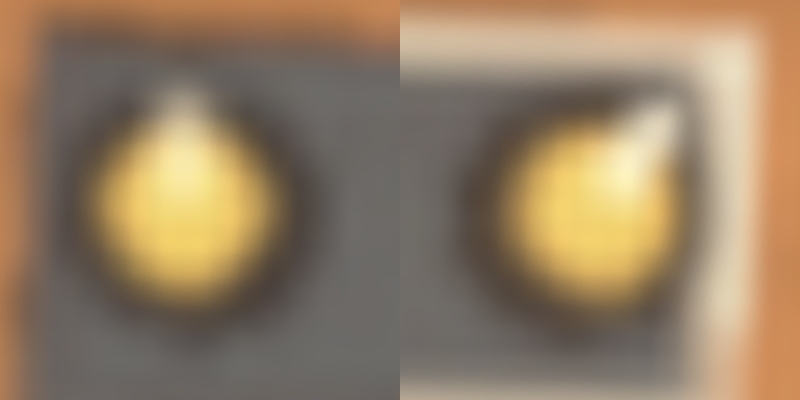

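>>> step_arm(
  commands=[
    {"x": 0.96, "y": -0.28, "z": 0, "ax": 0, "ay": 0, "az": 0, "fingers": 0},
    {"x": 0.96, "y": -0.28, "z": 0, "ax": 0, "ay": 0, "az": 0, "fingers": 0},
    {"x": 0.96, "y": -0.28, "z": 0, "ax": 0, "ay": 0, "az": 0, "fingers": 0},
    {"x": 0.96, "y": -0.28, "z": 0, "ax": 0, "ay": 0, "az": 0, "fingers": 0},
    {"x": 0, "y": 0, "z": 0, "ax": 0, "ay": 0, "az": 0, "fingers": 0},
    {"x": 0, "y": 0, "z": 0.76, "ax": 0, "ay": 0, "az": 0, "fingers": 0},
    {"x": 0, "y": 0, "z": 0.76, "ax": 0, "ay": 0, "az": 0, "fingers": 0},
    {"x": 0, "y": 0, "z": 0, "ax": 0, "ay": 0, "az": 0, "fingers": 0},
    {"x": 0, "y": 0, "z": 0, "ax": 0, "ay": 0, "az": 0, "fingers": 0},
  ],
)

```text
time: 27.7
tcp_pos: [506.3, 133.6, 242.6]
tcp_rot: [[-0.279, -0.96, -0.003], [-0.96, 0.279, -0.001], [0.002, 0.003, -1.0]]
force: [-0.8, 0.3, 0.0]
opening: 0.496
grasp_force: 0.0
```

```bash
python3 st.py 3 507 133.3 242.5
```

```text
t 27.85 p [507.1  134.25 244.44] yaw_x -106.18 q [-0.023  0.68  -0.426  1.942  0.468  0.614  2.106]
F [0.389 0.309 0.005] M [0.102 0.06  0.013] open 0.49976891168586024 0.0
units to [507.0, 133.3, 242.5] [ 0.024 -0.004  0.048]
```

Start yaw_x is -106.2°. I'll grip, then turn clockwise in stages of 18 rows with the sink included.

>>> step_arm(
  commands=[
    {"x": 0.02, "y": 0, "z": 0.04, "ax": 0, "ay": 0, "az": 0, "fingers": 1},
    {"x": 0, "y": 0, "z": 0, "ax": 0, "ay": 0, "az": 0, "fingers": 1},
    {"x": 0, "y": 0, "z": 0, "ax": 0, "ay": 0, "az": 0, "fingers": 1},
    {"x": 0, "y": 0, "z": 0, "ax": 0, "ay": 0, "az": 0, "fingers": 1},
    {"x": 0, "y": 0, "z": 0, "ax": 0, "ay": 0, "az": 0, "fingers": 1},
    {"x": 0, "y": 0, "z": 0.005, "ax": 0, "ay": 0, "az": 1, "fingers": 1},
    {"x": 0, "y": 0, "z": 0.005, "ax": 0, "ay": 0, "az": 1, "fingers": 1},
    {"x": 0, "y": 0, "z": 0.005, "ax": 0, "ay": 0, "az": 1, "fingers": 1},
    {"x": 0, "y": 0, "z": 0.005, "ax": 0, "ay": 0, "az": 1, "fingers": 1},
    {"x": 0, "y": 0, "z": 0.005, "ax": 0, "ay": 0, "az": 1, "fingers": 1},
    {"x": 0, "y": 0, "z": 0.005, "ax": 0, "ay": 0, "az": 1, "fingers": 1},
    {"x": 0, "y": 0, "z": 0.005, "ax": 0, "ay": 0, "az": 1, "fingers": 1},
    {"x": 0, "y": 0, "z": 0.005, "ax": 0, "ay": 0, "az": 1, "fingers": 1},
    {"x": 0, "y": 0, "z": 0.005, "ax": 0, "ay": 0, "az": 1, "fingers": 1},
    {"x": 0, "y": 0, "z": 0.005, "ax": 0, "ay": 0, "az": 1, "fingers": 1},
    {"x": 0, "y": 0, "z": 0.005, "ax": 0, "ay": 0, "az": 1, "fingers": 1},
    {"x": 0, "y": 0, "z": 0.005, "ax": 0, "ay": 0, "az": 1, "fingers": 1},
    {"x": 0, "y": 0, "z": 0.005, "ax": 0, "ay": 0, "az": 1, "fingers": 1},
    {"x": 0, "y": 0, "z": 0, "ax": 0, "ay": 0, "az": 0, "fingers": 1},
    {"x": 0, "y": 0, "z": 0, "ax": 0, "ay": 0, "az": 0, "fingers": 1},
  ],
  squeeze=25,
)

```text
time: 29.52
tcp_pos: [506.2, 134.0, 239.9]
tcp_rot: [[-0.969, -0.247, 0.0], [-0.247, 0.969, 0.001], [-0.001, 0.001, -1.0]]
force: [-0.8, 1.5, 5.7]
opening: 0.338
grasp_force: 25.0
```

```bash
python3 st.py 2 507 133.3 241
```

```text
t 29.6167 p [506.24 133.95 239.87] yaw_x -165.66 q [-0.212  0.655 -0.134  1.953  0.156  0.542  1.369]
F [-1.578  1.913  5.878] M [ 0.307  0.209 -0.089] open 0.3376613187660108 25.000925660133362
units to [507.0, 133.3, 241.0] [-0.014 -0.02  -0.028]
```

>>> step_arm(
  commands=[
    {"x": 0, "y": 0, "z": -0.02, "ax": 0, "ay": 0, "az": 1, "fingers": 1},
    {"x": 0, "y": 0, "z": 0.005, "ax": 0, "ay": 0, "az": 1, "fingers": 1},
    {"x": 0, "y": 0, "z": 0.005, "ax": 0, "ay": 0, "az": 1, "fingers": 1},
    {"x": 0, "y": 0, "z": 0.005, "ax": 0, "ay": 0, "az": 1, "fingers": 1},
    {"x": 0, "y": 0, "z": 0.005, "ax": 0, "ay": 0, "az": 1, "fingers": 1},
    {"x": 0, "y": 0, "z": 0.005, "ax": 0, "ay": 0, "az": 1, "fingers": 1},
    {"x": 0, "y": 0, "z": 0.005, "ax": 0, "ay": 0, "az": 1, "fingers": 1},
    {"x": 0, "y": 0, "z": 0.005, "ax": 0, "ay": 0, "az": 1, "fingers": 1},
    {"x": 0, "y": 0, "z": 0.005, "ax": 0, "ay": 0, "az": 1, "fingers": 1},
    {"x": 0, "y": 0, "z": 0.005, "ax": 0, "ay": 0, "az": 1, "fingers": 1},
    {"x": 0, "y": 0, "z": 0.005, "ax": 0, "ay": 0, "az": 1, "fingers": 1},
    {"x": 0, "y": 0, "z": 0.005, "ax": 0, "ay": 0, "az": 1, "fingers": 1},
    {"x": 0, "y": 0, "z": 0.005, "ax": 0, "ay": 0, "az": 1, "fingers": 1},
    {"x": 0, "y": 0, "z": 0.005, "ax": 0, "ay": 0, "az": 1, "fingers": 1},
    {"x": 0, "y": 0, "z": 0.005, "ax": 0, "ay": 0, "az": 1, "fingers": 1},
    {"x": 0, "y": 0, "z": 0.005, "ax": 0, "ay": 0, "az": 1, "fingers": 1},
    {"x": 0, "y": 0, "z": 0.005, "ax": 0, "ay": 0, "az": 1, "fingers": 1},
    {"x": 0, "y": 0, "z": 0.005, "ax": 0, "ay": 0, "az": 1, "fingers": 1},
    {"x": 0, "y": 0, "z": 0, "ax": 0, "ay": 0, "az": 0, "fingers": 1},
  ],
)

```text
time: 31.2
tcp_pos: [507.1, 136.1, 236.4]
tcp_rot: [[-0.372, 0.928, 0.003], [0.928, 0.372, 0.004], [0.003, 0.004, -1.0]]
force: [3.8, 5.8, -2.4]
opening: 0.337
grasp_force: 25.0
```

```bash
python3 st.py 2 507 133.3 241
```

```text
t 31.3 p [507.15 136.07 236.36] yaw_x 111.94 q [-0.472  0.674  0.259  1.961 -0.321  0.543  0.392]
F [ 2.999  5.566 -2.504] M [ 1.12  -0.444 -0.044] open 0.3352731719381017 24.99946117401123
units to [507.0, 133.3, 241.0] [-0.063 -0.029 -0.116]
```

>>> step_arm(
  commands=[
    {"x": 0.03, "y": 0.03, "z": 0.005, "ax": 0, "ay": 0, "az": 1, "fingers": 1},
    {"x": 0, "y": 0, "z": 0.005, "ax": 0, "ay": 0, "az": 1, "fingers": 1},
    {"x": 0, "y": 0, "z": 0.005, "ax": 0, "ay": 0, "az": 1, "fingers": 1},
    {"x": 0, "y": 0, "z": 0.005, "ax": 0, "ay": 0, "az": 1, "fingers": 1},
    {"x": 0, "y": 0, "z": 0.005, "ax": 0, "ay": 0, "az": 1, "fingers": 1},
    {"x": 0, "y": 0, "z": 0.005, "ax": 0, "ay": 0, "az": 1, "fingers": 1},
    {"x": 0, "y": 0, "z": 0.005, "ax": 0, "ay": 0, "az": 1, "fingers": 1},
    {"x": 0, "y": 0, "z": 0.005, "ax": 0, "ay": 0, "az": 1, "fingers": 1},
    {"x": 0, "y": 0, "z": 0.005, "ax": 0, "ay": 0, "az": 1, "fingers": 1},
    {"x": 0, "y": 0, "z": 0.005, "ax": 0, "ay": 0, "az": 1, "fingers": 1},
    {"x": 0, "y": 0, "z": 0.005, "ax": 0, "ay": 0, "az": 1, "fingers": 1},
    {"x": 0, "y": 0, "z": 0.005, "ax": 0, "ay": 0, "az": 1, "fingers": 1},
    {"x": 0, "y": 0, "z": 0.005, "ax": 0, "ay": 0, "az": 1, "fingers": 1},
    {"x": 0, "y": 0, "z": 0.005, "ax": 0, "ay": 0, "az": 1, "fingers": 1},
    {"x": 0, "y": 0, "z": 0.005, "ax": 0, "ay": 0, "az": 1, "fingers": 1},
    {"x": 0, "y": 0, "z": 0.005, "ax": 0, "ay": 0, "az": 1, "fingers": 1},
    {"x": 0, "y": 0, "z": 0.005, "ax": 0, "ay": 0, "az": 1, "fingers": 1},
    {"x": 0, "y": 0, "z": 0.005, "ax": 0, "ay": 0, "az": 1, "fingers": 1},
    {"x": 0, "y": 0, "z": 0, "ax": 0, "ay": 0, "az": 0, "fingers": 1},
  ],
)

```text
time: 32.88
tcp_pos: [509.3, 135.8, 232.7]
tcp_rot: [[0.873, 0.488, 0.006], [0.488, -0.873, 0.0], [0.006, 0.003, -1.0]]
force: [7.4, 2.0, -4.8]
opening: 0.337
grasp_force: 25.0
```

```bash
python3 st.py 2 507 133.3 241
```

```text
t 32.9833 p [509.29 135.83 232.79] yaw_x 29.32 q [-0.712  0.764  0.656  1.966 -0.752  0.665 -0.631]
F [ 6.313  1.991 -5.12 ] M [ 0.458 -1.196 -0.059] open 0.3409121101816926 24.99914199113846
units to [507.0, 133.3, 241.0] [-0.08   0.028 -0.206]
```

>>> step_arm(
  commands=[
    {"x": 0, "y": 0, "z": 0.03, "ax": 0, "ay": 0, "az": 1, "fingers": 1},
    {"x": 0, "y": 0, "z": 0.005, "ax": 0, "ay": 0, "az": 1, "fingers": 1},
    {"x": 0, "y": 0, "z": 0.005, "ax": 0, "ay": 0, "az": 1, "fingers": 1},
    {"x": 0, "y": 0, "z": 0.005, "ax": 0, "ay": 0, "az": 1, "fingers": 1},
    {"x": 0, "y": 0, "z": 0.005, "ax": 0, "ay": 0, "az": 1, "fingers": 1},
    {"x": 0, "y": 0, "z": 0.005, "ax": 0, "ay": 0, "az": 1, "fingers": 1},
    {"x": 0, "y": 0, "z": 0.005, "ax": 0, "ay": 0, "az": 1, "fingers": 1},
    {"x": 0, "y": 0, "z": 0.005, "ax": 0, "ay": 0, "az": 1, "fingers": 1},
    {"x": 0, "y": 0, "z": 0.005, "ax": 0, "ay": 0, "az": 1, "fingers": 1},
    {"x": 0, "y": 0, "z": 0.005, "ax": 0, "ay": 0, "az": 1, "fingers": 1},
    {"x": 0, "y": 0, "z": 0, "ax": 0, "ay": 0, "az": 0, "fingers": 1},
    {"x": 0, "y": 0, "z": 0, "ax": 0, "ay": 0, "az": 0, "fingers": 1},
  ],
)

```text
time: 33.98
tcp_pos: [509.4, 134.4, 230.6]
tcp_rot: [[0.958, -0.286, 0.007], [-0.286, -0.958, -0.001], [0.007, -0.001, -1.0]]
force: [4.9, -0.9, 0.4]
opening: 0.341
grasp_force: 25.0
```

```bash
python3 st.py 2 507 133.3 241
```

```text
t 34.0833 p [509.37 134.36 230.63] yaw_x -16.59 q [-0.817  0.845  0.863  1.971 -0.937  0.78  -1.254]
F [ 5.592 -0.145  0.041] M [-0.037 -0.933 -0.072] open 0.33894427283300604 25.000083446502686
units to [507.0, 133.3, 241.0] [-0.047  0.042 -0.26 ]
```

>>> step_arm(
  commands=[
    {"x": 0, "y": 0, "z": 0.005, "ax": 0, "ay": 0, "az": 1, "fingers": 1},
    {"x": 0, "y": 0, "z": 0.005, "ax": 0, "ay": 0, "az": 1, "fingers": 1},
    {"x": 0, "y": 0, "z": 0.005, "ax": 0, "ay": 0, "az": 1, "fingers": 1},
    {"x": 0, "y": 0, "z": 0, "ax": 0, "ay": 0, "az": 0, "fingers": 1},
    {"x": 0, "y": 0, "z": 0, "ax": 0, "ay": 0, "az": 0, "fingers": 1},
    {"x": 0, "y": 0, "z": 0, "ax": 0, "ay": 0, "az": 0, "fingers": 0},
    {"x": 0, "y": 0, "z": 0, "ax": 0, "ay": 0, "az": 0, "fingers": 0},
    {"x": 0, "y": 0, "z": 0, "ax": 0, "ay": 0, "az": 0, "fingers": 0},
    {"x": 0, "y": 0, "z": 0, "ax": 0, "ay": 0, "az": 0, "fingers": 0},
    {"x": 0, "y": 0, "z": -0.9, "ax": 0, "ay": 0, "az": 0, "fingers": 0},
    {"x": 0, "y": 0, "z": -0.9, "ax": 0, "ay": 0, "az": 0, "fingers": 0},
    {"x": 0, "y": 0, "z": -0.9, "ax": 0, "ay": 0, "az": 0, "fingers": 0},
  ],
)

```text
time: 35.08
tcp_pos: [506.4, 134.4, 337.8]
tcp_rot: [[0.862, -0.506, -0.003], [-0.506, -0.862, -0.001], [-0.003, 0.002, -1.0]]
force: [0.5, -0.2, 0.4]
opening: 0.5
grasp_force: 0.0
```

```bash
python3 st.py 2 498.6 -186 340
```

```text
t 35.1833 p [508.58 133.24 343.42] yaw_x -30.39 q [-0.938  0.734  1.088  1.884 -0.777  1.012 -1.609]
F [ 1.17  -0.304  1.241] M [ 0.018  0.064 -0.013] open 0.5003968471238319 0.0
units to [498.6, -186.0, 340.0] [3.821 7.011 0.072]
```

>>> step_arm(
  commands=[
    {"x": 0.478, "y": 0.876, "z": 0, "ax": 0, "ay": 0, "az": 0, "fingers": 0},
    {"x": 0.478, "y": 0.876, "z": 0, "ax": 0, "ay": 0, "az": 0, "fingers": 0},
    {"x": 0.478, "y": 0.876, "z": 0, "ax": 0, "ay": 0, "az": 0, "fingers": 0},
    {"x": 0.478, "y": 0.876, "z": 0, "ax": 0, "ay": 0, "az": 0, "fingers": 0},
    {"x": 0.478, "y": 0.876, "z": 0, "ax": 0, "ay": 0, "az": 0, "fingers": 0},
    {"x": 0.478, "y": 0.876, "z": 0, "ax": 0, "ay": 0, "az": 0, "fingers": 0},
    {"x": 0.478, "y": 0.876, "z": 0, "ax": 0, "ay": 0, "az": 0, "fingers": 0},
    {"x": 0.478, "y": 0.876, "z": 0, "ax": 0, "ay": 0, "az": 0, "fingers": 0},
    {"x": 0, "y": 0, "z": 0, "ax": 0, "ay": 0, "az": -1, "fingers": 0},
    {"x": 0, "y": 0, "z": 0, "ax": 0, "ay": 0, "az": -1, "fingers": 0},
    {"x": 0, "y": 0, "z": 0, "ax": 0, "ay": 0, "az": -1, "fingers": 0},
    {"x": 0, "y": 0, "z": 0, "ax": 0, "ay": 0, "az": -1, "fingers": 0},
    {"x": 0, "y": 0, "z": 0, "ax": 0, "ay": 0, "az": -1, "fingers": 0},
    {"x": 0, "y": 0, "z": 0, "ax": 0, "ay": 0, "az": -1, "fingers": 0},
    {"x": 0, "y": 0, "z": 0, "ax": 0, "ay": 0, "az": -1, "fingers": 0},
    {"x": 0, "y": 0, "z": 0, "ax": 0, "ay": 0, "az": -1, "fingers": 0},
    {"x": 0, "y": 0, "z": 0, "ax": 0, "ay": 0, "az": -1, "fingers": 0},
    {"x": 0, "y": 0, "z": 0, "ax": 0, "ay": 0, "az": -1, "fingers": 0},
    {"x": 0, "y": 0, "z": 0, "ax": 0, "ay": 0, "az": -1, "fingers": 0},
    {"x": 0, "y": 0, "z": 0, "ax": 0, "ay": 0, "az": -1, "fingers": 0},
  ],
)

```text
time: 36.85
tcp_pos: [496.7, -184.2, 336.3]
tcp_rot: [[0.907, 0.421, -0.002], [0.421, -0.907, 0.002], [-0.001, -0.002, -1.0]]
force: [0.6, -0.2, -1.0]
opening: 0.499
grasp_force: 0.0
```

```bash
python3 mk.py kl 74 ml2.png; python3 st.py 2 498.6 -186 242; python3 -c "
from knob import *
meas(names=('kl',),N=4)"
```

```text
kl gold centre -1.6203749081107572 0.17532467532467533 4081 marker 1.6071361264228958 10.833681629997994 cw angle from +x deg -73.15289704009162
t 37.25 p [ 497.19 -184.65  337.08] yaw_x 24.57 q [-0.151  0.609  0.733  1.868 -0.525  0.868 -0.298]
F [ 0.732 -0.706 -0.175] M [-0.032  0.165 -0.   ] open 0.49991750305162974 0.0
units to [498.6, -186.0, 242.0] [0.019 0.046 2.377]
scene kl pan 283 59.39 [(7, 75.85, 70.01), (18, 72.96, 58.63), (41, 70.6, 62.31), (39, 67.67, 60.64)] top-pan core 14.92
top kl pan 300 60.31 [(7, 75.65, 75.64), (14, 75.25, 75.74), (22, 73.77, 73.82), (33, 72.29, 64.56)] top-pan core 15.03
```

View pics/ml2.png

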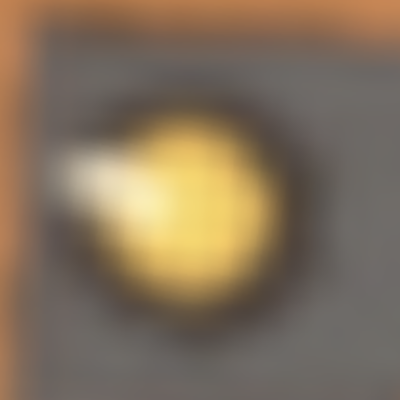

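>>> step_arm(
  commands=[
    {"x": 0.02, "y": 0.046, "z": 0, "ax": 0, "ay": 0, "az": -1, "fingers": 0},
    {"x": 0, "y": 0, "z": 0, "ax": 0, "ay": 0, "az": -1, "fingers": 0},
    {"x": 0, "y": 0, "z": 0, "ax": 0, "ay": 0, "az": -1, "fingers": 0},
    {"x": 0, "y": 0, "z": 0, "ax": 0, "ay": 0, "az": -1, "fingers": 0},
    {"x": 0, "y": 0, "z": 0, "ax": 0, "ay": 0, "az": -1, "fingers": 0},
    {"x": 0, "y": 0, "z": 0, "ax": 0, "ay": 0, "az": -1, "fingers": 0},
    {"x": 0, "y": 0, "z": 0, "ax": 0, "ay": 0, "az": -1, "fingers": 0},
    {"x": 0, "y": 0, "z": 0, "ax": 0, "ay": 0, "az": -1, "fingers": 0},
    {"x": 0, "y": 0, "z": 0, "ax": 0, "ay": 0, "az": -1, "fingers": 0},
    {"x": 0, "y": 0, "z": 0, "ax": 0, "ay": 0, "az": -1, "fingers": 0},
    {"x": 0, "y": 0, "z": 0, "ax": 0, "ay": 0, "az": -1, "fingers": 0},
    {"x": 0, "y": 0, "z": 0.5, "ax": 0, "ay": 0, "az": -1, "fingers": 0},
    {"x": 0, "y": 0, "z": 0.5, "ax": 0, "ay": 0, "az": -1, "fingers": 0},
    {"x": 0, "y": 0, "z": 0.5, "ax": 0, "ay": 0, "az": -1, "fingers": 0},
    {"x": 0, "y": 0, "z": 0.5, "ax": 0, "ay": 0, "az": -1, "fingers": 0},
    {"x": 0, "y": 0, "z": 0.38, "ax": 0, "ay": 0, "az": -1, "fingers": 0},
    {"x": 0, "y": 0, "z": 0, "ax": 0, "ay": 0, "az": 0, "fingers": 0},
    {"x": 0, "y": 0, "z": 0, "ax": 0, "ay": 0, "az": 0, "fingers": 0},
  ],
)

```text
time: 39.15
tcp_pos: [498.6, -186.4, 241.8]
tcp_rot: [[-0.136, 0.991, -0.001], [0.991, 0.136, 0.0], [0.001, -0.001, -1.0]]
force: [0.2, -1.3, 1.1]
opening: 0.499
grasp_force: 0.0
```

```bash
python3 st.py 3 498.6 -186 242.3
```

```text
t 39.3 p [ 499.08 -186.5   243.  ] yaw_x 97.87 q [ 0.135  0.672  0.28   1.935 -0.322  0.575  0.766]
F [ 0.159 -0.335  0.651] M [-0.075  0.029 -0.026] open 0.4977661807372278 0.0
units to [498.6, -186.0, 242.3] [ 0.014 -0.01   0.017]
```

>>> step_arm(
  commands=[
    {"x": 0.01, "y": -0.01, "z": 0.02, "ax": 0, "ay": 0, "az": 0, "fingers": 1},
    {"x": 0, "y": 0, "z": 0, "ax": 0, "ay": 0, "az": 0, "fingers": 1},
    {"x": 0, "y": 0, "z": 0, "ax": 0, "ay": 0, "az": 0, "fingers": 1},
    {"x": 0, "y": 0, "z": 0, "ax": 0, "ay": 0, "az": 0, "fingers": 1},
    {"x": 0, "y": 0, "z": 0, "ax": 0, "ay": 0, "az": 0, "fingers": 1},
    {"x": 0, "y": 0, "z": 0, "ax": 0, "ay": 0, "az": 0, "fingers": 1},
    {"x": 0, "y": 0, "z": 0.005, "ax": 0, "ay": 0, "az": 1, "fingers": 1},
    {"x": 0, "y": 0, "z": 0.005, "ax": 0, "ay": 0, "az": 1, "fingers": 1},
    {"x": 0, "y": 0, "z": 0.005, "ax": 0, "ay": 0, "az": 1, "fingers": 1},
    {"x": 0, "y": 0, "z": 0.005, "ax": 0, "ay": 0, "az": 1, "fingers": 1},
    {"x": 0, "y": 0, "z": 0.005, "ax": 0, "ay": 0, "az": 1, "fingers": 1},
    {"x": 0, "y": 0, "z": 0.005, "ax": 0, "ay": 0, "az": 1, "fingers": 1},
    {"x": 0, "y": 0, "z": 0.005, "ax": 0, "ay": 0, "az": 1, "fingers": 1},
    {"x": 0, "y": 0, "z": 0.005, "ax": 0, "ay": 0, "az": 1, "fingers": 1},
    {"x": 0, "y": 0, "z": 0.005, "ax": 0, "ay": 0, "az": 1, "fingers": 1},
    {"x": 0, "y": 0, "z": 0.005, "ax": 0, "ay": 0, "az": 1, "fingers": 1},
    {"x": 0, "y": 0, "z": 0, "ax": 0, "ay": 0, "az": 0, "fingers": 1},
  ],
)

```text
time: 40.72
tcp_pos: [498.8, -185.6, 239.9]
tcp_rot: [[0.616, 0.788, 0.001], [0.788, -0.616, 0.0], [0.001, 0.001, -1.0]]
force: [1.3, 1.4, 4.5]
opening: 0.342
grasp_force: 25.0
```

```bash
python3 st.py 2
```

```text
t 40.8167 p [ 498.79 -185.62  239.89] yaw_x 52.16 q [-0.002  0.715  0.499  1.943 -0.568  0.625  0.205]
F [2.406 0.921 4.192] M [ 0.274 -0.182 -0.08 ] open 0.34158008827892195 25.000862181186676
```

>>> step_arm(
  commands=[
    {"x": 0, "y": 0, "z": -0.01, "ax": 0, "ay": 0, "az": 1, "fingers": 1},
    {"x": 0, "y": 0, "z": 0.005, "ax": 0, "ay": 0, "az": 1, "fingers": 1},
    {"x": 0, "y": 0, "z": 0.005, "ax": 0, "ay": 0, "az": 1, "fingers": 1},
    {"x": 0, "y": 0, "z": 0.005, "ax": 0, "ay": 0, "az": 1, "fingers": 1},
    {"x": 0, "y": 0, "z": 0.005, "ax": 0, "ay": 0, "az": 1, "fingers": 1},
    {"x": 0, "y": 0, "z": 0.005, "ax": 0, "ay": 0, "az": 1, "fingers": 1},
    {"x": 0, "y": 0, "z": 0.005, "ax": 0, "ay": 0, "az": 1, "fingers": 1},
    {"x": 0, "y": 0, "z": 0.005, "ax": 0, "ay": 0, "az": 1, "fingers": 1},
    {"x": 0, "y": 0, "z": 0.005, "ax": 0, "ay": 0, "az": 1, "fingers": 1},
    {"x": 0, "y": 0, "z": 0.005, "ax": 0, "ay": 0, "az": 1, "fingers": 1},
    {"x": 0, "y": 0, "z": 0.005, "ax": 0, "ay": 0, "az": 1, "fingers": 1},
    {"x": 0, "y": 0, "z": 0.005, "ax": 0, "ay": 0, "az": 1, "fingers": 1},
    {"x": 0, "y": 0, "z": 0.005, "ax": 0, "ay": 0, "az": 1, "fingers": 1},
    {"x": 0, "y": 0, "z": 0.005, "ax": 0, "ay": 0, "az": 1, "fingers": 1},
    {"x": 0, "y": 0, "z": 0.005, "ax": 0, "ay": 0, "az": 1, "fingers": 1},
    {"x": 0, "y": 0, "z": 0.005, "ax": 0, "ay": 0, "az": 1, "fingers": 1},
    {"x": 0, "y": 0, "z": 0.005, "ax": 0, "ay": 0, "az": 1, "fingers": 1},
    {"x": 0, "y": 0, "z": 0, "ax": 0, "ay": 0, "az": 0, "fingers": 1},
    {"x": 0, "y": 0, "z": 0, "ax": 0, "ay": 0, "az": 0, "fingers": 1},
  ],
)

```text
time: 42.4
tcp_pos: [498.7, -185.2, 236.5]
tcp_rot: [[0.901, -0.433, 0.0], [-0.433, -0.901, 0.002], [-0.0, -0.002, -1.0]]
force: [2.2, 2.8, 2.3]
opening: 0.342
grasp_force: 25.0
```

```bash
python3 st.py 2
```

```text
t 42.5 p [ 498.67 -185.25  236.49] yaw_x -25.68 q [-0.199  0.838  0.859  1.951 -0.907  0.798 -0.829]
F [3.639 2.749 2.518] M [ 0.621 -0.477 -0.075] open 0.338325895725507 25.000258684158325
```

>>> step_arm(
  commands=[
    {"x": 0, "y": 0, "z": 0.005, "ax": 0, "ay": 0, "az": 1, "fingers": 1},
    {"x": 0, "y": 0, "z": 0.005, "ax": 0, "ay": 0, "az": 1, "fingers": 1},
    {"x": 0, "y": 0, "z": 0.005, "ax": 0, "ay": 0, "az": 1, "fingers": 1},
    {"x": 0, "y": 0, "z": 0.005, "ax": 0, "ay": 0, "az": 1, "fingers": 1},
    {"x": 0, "y": 0, "z": 0.005, "ax": 0, "ay": 0, "az": 1, "fingers": 1},
    {"x": 0, "y": 0, "z": 0.005, "ax": 0, "ay": 0, "az": 1, "fingers": 1},
    {"x": 0, "y": 0, "z": 0.005, "ax": 0, "ay": 0, "az": 1, "fingers": 1},
    {"x": 0, "y": 0, "z": 0.005, "ax": 0, "ay": 0, "az": 1, "fingers": 1},
    {"x": 0, "y": 0, "z": 0, "ax": 0, "ay": 0, "az": 0, "fingers": 1},
    {"x": 0, "y": 0, "z": 0, "ax": 0, "ay": 0, "az": 0, "fingers": 1},
    {"x": 0, "y": 0, "z": 0, "ax": 0, "ay": 0, "az": 0, "fingers": 0},
    {"x": 0, "y": 0, "z": 0, "ax": 0, "ay": 0, "az": 0, "fingers": 0},
    {"x": 0, "y": 0, "z": 0, "ax": 0, "ay": 0, "az": 0, "fingers": 0},
    {"x": 0, "y": 0, "z": 0, "ax": 0, "ay": 0, "az": 0, "fingers": 0},
    {"x": 0, "y": 0, "z": -0.9, "ax": 0, "ay": 0, "az": 0, "fingers": 0},
    {"x": 0, "y": 0, "z": -0.9, "ax": 0, "ay": 0, "az": 0, "fingers": 0},
  ],
)

```text
time: 43.83
tcp_pos: [497.3, -185.7, 305.9]
tcp_rot: [[0.461, -0.887, -0.006], [-0.887, -0.461, 0.001], [-0.004, 0.005, -1.0]]
force: [1.2, -0.7, 0.2]
opening: 0.502
grasp_force: 0.0
```

```bash
python3 st.py 2 463 -414.5 340
```

```text
t 43.9333 p [ 498.46 -188.27  312.66] yaw_x -62.54 q [-0.319  0.82   1.121  1.896 -0.884  1.017 -1.463]
F [ 1.224 -1.023  1.625] M [-0.056  0.066  0.034] open 0.49856693978713323 0.0
units to [463.0, -414.5, 340.0] [ 4.616  3.392 -0.655]
```

```bash
cat > wt.py <<'E'
from h import *
np.set_printoptions(precision=1,suppress=True)
def weights(cams=("scene","top"),z0=36,z1=62,box=((380,760),(-500,-205)),N=3):
    for n in cams:
        D=[]
        for i in range(N): c=cam(n); D.append(c["depth"])
        D=np.array(D);D[D==0]=np.nan; c=dict(c); c["depth"]=np.nan_to_num(np.nanmedian(D,0)); P=cloud(c); h=hsv(c)
        m=(P[...,2]>z0)&(P[...,2]<z1)&(P[...,0]>box[0][0])&(P[...,0]<box[0][1])&(P[...,1]>box[1][0])&(P[...,1]<box[1][1])
        k,L,S,C=cv2.connectedComponentsWithStats(m.astype(np.uint8),connectivity=8)
        for i in range(1,k):
            if S[i,4]>=8:
                q=P[L==i]; print(n,S[i,4],"px",C[i],"xyz",q.mean(0),"hsv",np.median(h[L==i],0))
if __name__=="__main__": weights()
E
python3 wt.py
```

```text
scene 24 px [292.9 264.7] xyz [ 582.  -222.9   47.4] hsv [  1.  222.5 209.5]
scene 24 px [239.8 278.8] xyz [ 453.3 -334.3   47.6] hsv [  1.  221.  212.5]
scene 24 px [281.  285.7] xyz [ 580.1 -298.6   48.1] hsv [ 20.  178.5 211. ]
scene 28 px [228.8 303.5] xyz [ 462.9 -414.    47.7] hsv [ 20. 179. 212.]
scene 29 px [250.5 315.1] xyz [ 539.7 -415.4   47.5] hsv [ 19. 178. 210.]
scene 22 px [248.6 347.8] xyz [ 580.3 -496.4   43.5] hsv [ 19.5 179.  194. ]
top 11 px [384.7 209. ] xyz [ 583.9 -222.7   48.5] hsv [  2. 189. 236.]
top 17 px [406.1 209.4] xyz [ 580.5 -299.1   49.1] hsv [ 21. 145. 241.]
top 18 px [439.3 220.1] xyz [ 539.3 -416.1   47.2] hsv [ 21.  148.  239.5]
top 19 px [440.1 241.6] xyz [ 462.6 -414.9   49.5] hsv [ 21. 146. 240.]
top 18 px [417.8 244.5] xyz [ 454.2 -335.4   48.8] hsv [  2.  192.  242.5]
```

>>> step_arm(
  commands=[
    {"x": 0.77, "y": 0.565, "z": -0.1, "ax": 0, "ay": 0, "az": 0, "fingers": -0.2},
    {"x": 0.77, "y": 0.565, "z": -0.1, "ax": 0, "ay": 0, "az": 0, "fingers": -0.2},
    {"x": 0.77, "y": 0.565, "z": -0.1, "ax": 0, "ay": 0, "az": 0, "fingers": -0.2},
    {"x": 0.77, "y": 0.565, "z": -0.1, "ax": 0, "ay": 0, "az": 0, "fingers": -0.2},
    {"x": 0.77, "y": 0.565, "z": -0.1, "ax": 0, "ay": 0, "az": 0, "fingers": -0.2},
    {"x": 0.77, "y": 0.565, "z": -0.1, "ax": 0, "ay": 0, "az": 0, "fingers": -0.2},
    {"x": 0, "y": 0, "z": 0, "ax": 0, "ay": 0, "az": -1, "fingers": -0.2},
    {"x": 0, "y": 0, "z": 0, "ax": 0, "ay": 0, "az": -1, "fingers": -0.2},
    {"x": 0, "y": 0, "z": 0, "ax": 0, "ay": 0, "az": -1, "fingers": -0.2},
    {"x": 0, "y": 0, "z": 0, "ax": 0, "ay": 0, "az": -1, "fingers": -0.2},
    {"x": 0, "y": 0, "z": 0, "ax": 0, "ay": 0, "az": -1, "fingers": -0.2},
    {"x": 0, "y": 0, "z": 0, "ax": 0, "ay": 0, "az": -1, "fingers": -0.2},
    {"x": 0, "y": 0, "z": 0, "ax": 0, "ay": 0, "az": -1, "fingers": -0.2},
    {"x": 0, "y": 0, "z": 0, "ax": 0, "ay": 0, "az": -1, "fingers": -0.2},
    {"x": 0, "y": 0, "z": 0, "ax": 0, "ay": 0, "az": -1, "fingers": -0.2},
    {"x": 0, "y": 0, "z": 0, "ax": 0, "ay": 0, "az": -1, "fingers": -0.2},
    {"x": 0, "y": 0, "z": 0, "ax": 0, "ay": 0, "az": -1, "fingers": -0.2},
    {"x": 0, "y": 0, "z": 0, "ax": 0, "ay": 0, "az": -1, "fingers": -0.2},
    {"x": 0, "y": 0, "z": 0, "ax": 0, "ay": 0, "az": -1, "fingers": -0.2},
  ],
)

```text
time: 45.82
tcp_pos: [463.2, -412.1, 329.5]
tcp_rot: [[0.999, -0.047, -0.002], [-0.047, -0.999, 0.002], [-0.002, -0.002, -1.0]]
force: [0.5, -0.6, -0.5]
opening: 0.599
grasp_force: 0.0
```

```bash
python3 mk.py kr 78 mr2.png; python3 st.py 2 463 -414.5 260; python3 -c "
from knob import *
meas(names=('kr',),N=3)
from wt import weights
weights()"
```

```text
kr gold centre -0.2754287056612638 -0.18493070237256284 4257 marker -1.0665914649391968 -8.038134913634416 cw angle from +x deg 95.75279280134271
t 46.2167 p [ 463.42 -412.26  330.58] yaw_x -2.94 q [ 0.248  0.768  0.802  1.62  -0.623  1.027 -0.379]
F [-0.663 -0.428  0.019] M [0.017 0.181 0.007] open 0.6028815095603559 0.0
units to [463.0, -414.5, 260.0] [-0.006  0.057  1.764]
scene kr pan 312 59.18 [(6, 78.26, 78.28), (25, 77.57, 69.24), (34, 75.83, 66.55), (57, 69.69, 61.89)] top-pan core 18.8
top kr pan 319 60.52 [(6, 80.14, 80.68), (14, 79.07, 79.1), (23, 78.41, 78.74), (36, 75.31, 66.06)] top-pan core 18.7
scene 24 px [292.9 264.7] xyz [ 582.  -223.    47.5] hsv [  1. 225. 212.]
scene 24 px [239.8 278.8] xyz [ 453.2 -334.3   47.4] hsv [  1. 225. 215.]
scene 25 px [281.1 285.8] xyz [ 580.3 -298.6   47.5] hsv [ 20. 178. 213.]
scene 28 px [228.8 303.5] xyz [ 462.9 -414.    47.6] hsv [ 20. 179. 213.]
scene 29 px [250.5 315.1] xyz [ 539.8 -415.4   47.8] hsv [ 19. 177. 211.]
scene 22 px [248.6 347.8] xyz [ 580.3 -496.4   43.3] hsv [ 20. 179. 195.]
top 11 px [461.4 207.8] xyz [ 581.6 -497.8   44.9] hsv [ 20. 152. 223.]
top 16 px [385.  209.5] xyz [ 582.  -223.5   49.5] hsv [  2. 187. 241.]
top 16 px [406.2 209.4] xyz [ 580.5 -299.5   49.7] hsv [ 21.  142.5 240.5]
top 18 px [439.2 219.9] xyz [ 539.9 -416.    47.3] hsv [ 21. 147. 238.]
top 12 px [417.6 243.9] xyz [ 456.3 -334.6   49.8] hsv [  2.  192.  230.5]
```

View pics/mr2.png

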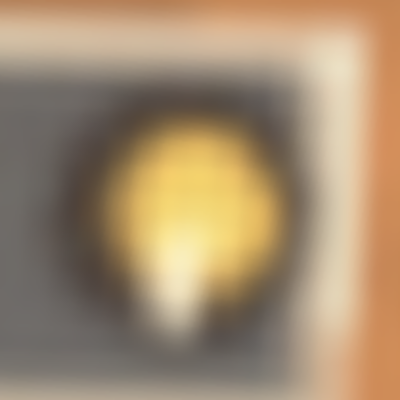

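```bash
python3 - <<'E'
import cv2,numpy as np
for f in("ml1","ml2","mr1","mr2"):
    w=cv2.imread(f"pics/{f}.png"); h=cv2.cvtColor(w,cv2.COLOR_BGR2HSV).astype(float)
    yy,xx=np.mgrid[0:400,0:400]; 
    # body centre: fit circle to gold cap excluding marker: use gold mask min enclosing via robust ellipse
    g=((h[...,1]>100)&(h[...,2]>150)&(np.hypot(xx-195,yy-210)<110)&(h[...,0]<26)&(h[...,0]>14)).astype(np.uint8)
    m=cv2.moments(g); cx,cy=m["m10"]/m["m00"],m["m01"]/m["m00"]
    for it in range(3):
        r=np.hypot(xx-cx,yy-cy)
        # dark annulus centroid: pixels dark & around
        d=(h[...,2]<95)&(r>70)&(r<150)
    # angular profile of brightness at ring 80..115 px (10.4-15 mm)
    out=[]
    for (a0,b0) in ((cx,cy),(195,211)):
        r=np.hypot(xx-a0,yy-b0); th=np.degrees(np.arctan2(xx-a0,-(yy-b0)))%360
        ring=(r>88)&(r<122)
        prof=np.array([h[...,2][ring&(abs((th-t+180)%360-180)<4)].mean() for t in range(360)])
        t0=int(prof.argmax()); 
        if f=="mr1": # restrict
            t0=20+int(prof[20:55].argmax())
        t=np.arange(t0-25,t0+26); wgt=np.clip(prof[t%360]-prof[t%360].min()-15,0,None); out.append((round(a0),round(b0),t0,round(float((t*wgt).sum()/wgt.sum()),1)))
    print(f,out)
E
```

```text
ml1 [(184, 215, 0, -1.0), (195, 211, 353, 351.2)]
ml2 [(196, 212, 289, 287.9), (195, 211, 289, 287.3)]
mr1 [(192, 218, 36, 36.3), (195, 211, 37, 37.6)]
mr2 [(200, 204, 194, 195.4), (195, 211, 191, 193.0)]
```

>>> step_arm(
  commands=[
    {"x": -0.01, "y": 0.053, "z": 0.6, "ax": 0, "ay": 0, "az": 0, "fingers": -0.2},
    {"x": 0, "y": 0, "z": 0.6, "ax": 0, "ay": 0, "az": 0, "fingers": -0.2},
    {"x": 0, "y": 0, "z": 0.6, "ax": 0, "ay": 0, "az": 0, "fingers": -0.2},
    {"x": 0, "y": 0, "z": 0.6, "ax": 0, "ay": 0, "az": 0, "fingers": -0.2},
    {"x": 0, "y": 0, "z": 0.3, "ax": 0, "ay": 0, "az": 0, "fingers": -0.2},
    {"x": 0, "y": 0, "z": 0.22, "ax": 0, "ay": 0, "az": 0, "fingers": -0.2},
    {"x": 0, "y": 0, "z": 0, "ax": 0, "ay": 0, "az": 0, "fingers": -0.2},
    {"x": 0, "y": 0, "z": 0, "ax": 0, "ay": 0, "az": 0, "fingers": 1},
    {"x": 0, "y": 0, "z": 0, "ax": 0, "ay": 0, "az": 0, "fingers": 1},
    {"x": 0, "y": 0, "z": 0, "ax": 0, "ay": 0, "az": 0, "fingers": 1},
    {"x": 0, "y": 0, "z": 0, "ax": 0, "ay": 0, "az": 0, "fingers": 1},
    {"x": 0, "y": 0, "z": 0, "ax": 0, "ay": 0, "az": 0, "fingers": 1},
    {"x": 0, "y": 0, "z": 0, "ax": 0, "ay": 0, "az": 0, "fingers": 1},
    {"x": 0, "y": 0, "z": 0, "ax": 0, "ay": 0, "az": 0, "fingers": 1},
    {"x": 0, "y": 0, "z": 0, "ax": 0, "ay": 0, "az": 0, "fingers": 1},
    {"x": 0, "y": 0, "z": 0, "ax": 0, "ay": 0, "az": 0, "fingers": 1},
  ],
  squeeze=30,
)

```text
time: 48.15
tcp_pos: [463.0, -414.5, 214.5]
tcp_rot: [[0.999, -0.05, 0.0], [-0.05, -0.999, -0.0], [0.0, 0.0, -1.0]]
force: [-0.2, 0.2, 2.1]
opening: 0.164
grasp_force: 30.0
```

```bash
python3 st.py 2 507 -72 300
```

```text
t 48.25 p [ 462.95 -414.49  214.49] yaw_x -2.89 q [ 0.309  0.904  0.689  1.7   -0.751  0.821 -0.275]
F [-0.45   0.802  2.848] M [ 0.189  0.175 -0.01 ] open 0.16676134981727297 30.00061959028244
units to [507.0, -72.0, 300.0] [ 0.668 -8.607 -2.139]
```

>>> step_arm(
  commands=[
    {"x": 0, "y": 0, "z": -0.5, "ax": 0, "ay": 0, "az": 0, "fingers": 1},
    {"x": 0, "y": 0, "z": -0.75, "ax": 0, "ay": 0, "az": 0, "fingers": 1},
    {"x": 0, "y": 0, "z": -0.75, "ax": 0, "ay": 0, "az": 0, "fingers": 1},
    {"x": 0, "y": 0, "z": -0.76, "ax": 0, "ay": 0, "az": 0, "fingers": 1},
    {"x": 0.067, "y": -0.86, "z": 0, "ax": 0, "ay": 0, "az": 0, "fingers": 1},
    {"x": 0.067, "y": -0.86, "z": 0, "ax": 0, "ay": 0, "az": 0, "fingers": 1},
    {"x": 0.067, "y": -0.86, "z": 0, "ax": 0, "ay": 0, "az": 0, "fingers": 1},
    {"x": 0.067, "y": -0.86, "z": 0, "ax": 0, "ay": 0, "az": 0, "fingers": 1},
    {"x": 0.067, "y": -0.86, "z": 0, "ax": 0, "ay": 0, "az": 0, "fingers": 1},
    {"x": 0.067, "y": -0.86, "z": 0, "ax": 0, "ay": 0, "az": 0, "fingers": 1},
    {"x": 0.067, "y": -0.86, "z": 0, "ax": 0, "ay": 0, "az": 0, "fingers": 1},
    {"x": 0.067, "y": -0.86, "z": 0, "ax": 0, "ay": 0, "az": 0, "fingers": 1},
    {"x": 0.067, "y": -0.86, "z": 0, "ax": 0, "ay": 0, "az": 0, "fingers": 1},
    {"x": 0.067, "y": -0.86, "z": 0, "ax": 0, "ay": 0, "az": 0, "fingers": 1},
    {"x": 0, "y": 0, "z": 0, "ax": 0, "ay": 0, "az": 0, "fingers": 1},
    {"x": 0, "y": 0, "z": 0, "ax": 0, "ay": 0, "az": 0, "fingers": 1},
  ],
)

```text
time: 49.58
tcp_pos: [507.3, -69.2, 323.5]
tcp_rot: [[0.999, -0.044, -0.002], [-0.044, -0.999, 0.001], [-0.002, -0.001, -1.0]]
force: [0.4, -2.0, -2.4]
opening: 0.166
grasp_force: 30.0
```

```bash
python3 st.py 3 506.6 -71.4 275.5; python3 wt.py | grep -v "\[  [123]\."
```

```text
t 49.7333 p [506.72 -72.58 324.31] yaw_x -3.03 q [-0.45   0.654  0.881  1.934 -0.658  0.871 -0.846]
F [ 0.084 -0.727 -1.758] M [-0.028  0.16  -0.002] open 0.16310217890001164 29.99935895204544
units to [506.6, -71.4, 275.5] [-0.004 -0.031  1.22 ]
scene 25 px [281.1 285.8] xyz [ 580.5 -298.8   48.1] hsv [ 19. 178. 209.]
scene 29 px [250.5 315.1] xyz [ 539.7 -415.4   47.6] hsv [ 19. 177. 207.]
scene 21 px [248.8 347.8] xyz [ 580.8 -496.3   43.2] hsv [ 19. 179. 194.]
top 17 px [406.1 209.4] xyz [ 580.6 -299.3   47.9] hsv [ 22. 145. 241.]
top 18 px [439.2 220.1] xyz [ 539.4 -415.7   48.4] hsv [ 21.  146.5 239. ]
```

>>> step_arm(
  commands=[
    {"x": 0, "y": -0.02, "z": 0.6, "ax": 0, "ay": 0, "az": 0, "fingers": 1},
    {"x": 0, "y": 0, "z": 0.4, "ax": 0, "ay": 0, "az": 0, "fingers": 1},
    {"x": 0, "y": 0, "z": 0.2, "ax": 0, "ay": 0, "az": 0, "fingers": 1},
    {"x": 0, "y": 0, "z": 0.03, "ax": 0, "ay": 0, "az": 0, "fingers": 1},
    {"x": 0, "y": 0, "z": 0, "ax": 0, "ay": 0, "az": 0, "fingers": 1},
    {"x": 0, "y": 0, "z": 0, "ax": 0, "ay": 0, "az": 0, "fingers": 1},
  ],
)

```text
time: 50.53
tcp_pos: [507.3, -71.9, 276.0]
tcp_rot: [[0.999, -0.051, 0.001], [-0.051, -0.999, -0.001], [0.001, 0.001, -1.0]]
force: [-0.3, -0.1, -1.9]
opening: 0.164
grasp_force: 30.0
```

```bash
python3 st.py 2
```

```text
t 50.6333 p [507.34 -71.76 276.13] yaw_x -2.91 q [-0.404  0.716  0.804  1.977 -0.745  0.771 -0.777]
F [ 0.768 -0.193 -2.474] M [-0.019  0.118  0.002] open 0.16178451261433205 29.993616342544556
```

>>> step_arm(
  commands=[
    {"x": 0, "y": 0, "z": 0.04, "ax": 0, "ay": 0, "az": 0, "fingers": 1},
    {"x": 0, "y": 0, "z": 0, "ax": 0, "ay": 0, "az": 0, "fingers": 1},
    {"x": 0, "y": 0, "z": 0, "ax": 0, "ay": 0, "az": 0, "fingers": 0},
    {"x": 0, "y": 0, "z": 0, "ax": 0, "ay": 0, "az": 0, "fingers": 0},
    {"x": 0, "y": 0, "z": 0, "ax": 0, "ay": 0, "az": 0, "fingers": 0},
    {"x": 0, "y": 0, "z": 0, "ax": 0, "ay": 0, "az": 0, "fingers": 0},
    {"x": 0, "y": 0, "z": 0, "ax": 0, "ay": 0, "az": 0, "fingers": 0},
    {"x": 0, "y": 0, "z": -0.5, "ax": 0, "ay": 0, "az": 0, "fingers": 0},
    {"x": 0, "y": 0, "z": -0.8, "ax": 0, "ay": 0, "az": 0, "fingers": 0},
    {"x": 0, "y": 0, "z": -0.5, "ax": 0, "ay": 0, "az": 0, "fingers": 0},
    {"x": 0.303, "y": 0.798, "z": 0, "ax": 0, "ay": 0, "az": 0, "fingers": 0},
    {"x": 0.303, "y": 0.798, "z": 0, "ax": 0, "ay": 0, "az": 0, "fingers": 0},
    {"x": 0.303, "y": 0.798, "z": 0, "ax": 0, "ay": 0, "az": 0, "fingers": 0},
    {"x": 0.303, "y": 0.798, "z": 0, "ax": 0, "ay": 0, "az": 0, "fingers": 0},
    {"x": 0.303, "y": 0.798, "z": 0, "ax": 0, "ay": 0, "az": 0, "fingers": 0},
    {"x": 0.303, "y": 0.798, "z": 0, "ax": 0, "ay": 0, "az": 0, "fingers": 0},
    {"x": 0.303, "y": 0.798, "z": 0, "ax": 0, "ay": 0, "az": 0, "fingers": 0},
    {"x": 0, "y": 0, "z": 0, "ax": 0, "ay": 0, "az": 0, "fingers": 0},
  ],
)

```text
time: 52.13
tcp_pos: [579.2, -306.1, 346.1]
tcp_rot: [[0.998, -0.058, 0.0], [-0.058, -0.998, -0.008], [0.001, 0.008, -1.0]]
force: [-0.7, 0.3, -0.2]
opening: 0.5
grasp_force: 0.0
```

```bash
python3 st.py 3 580.5 -299.1 213; python3 -c "
from wt import *
weights(box=((440,620),(-500,70)),z1=125,z0=37)"
```

```text
t 52.2833 p [ 579.81 -300.81  345.45] yaw_x -2.93 q [ 0.012  0.806  0.828  1.504 -0.633  1.116 -0.652]
F [-0.274  0.708 -0.326] M [0.038 0.147 0.019] open 0.5032737491520913 0.0
units to [580.5, -299.1, 213.0] [ 0.018 -0.04   3.311]
scene 2565 px [308.2 209. ] xyz [541.3 -30.   60.6] hsv [ 20.  32. 190.]
scene 24 px [292.9 264.7] xyz [ 582.  -222.9   47.2] hsv [  1.  224.  211.5]
scene 24 px [239.8 278.8] xyz [ 453.4 -334.4   48.1] hsv [  1.  224.5 215. ]
scene 24 px [281.  285.7] xyz [ 580.2 -298.7   48.4] hsv [ 20. 180. 213.]
scene 28 px [250.5 315. ] xyz [ 539.7 -415.1   47.9] hsv [ 19.  178.  211.5]
scene 22 px [248.6 347.8] xyz [ 580.3 -496.4   43.3] hsv [ 19.  179.5 195. ]
top 2420 px [330.4 221.4] xyz [543.7 -26.7  60.8] hsv [ 25.  15. 232.]
top 8 px [461.2 208.2] xyz [ 580.  -497.    45.8] hsv [ 20.  149.5 224. ]
top 16 px [385.  209.5] xyz [ 581.9 -223.4   50.3] hsv [  2.  187.5 238.5]
top 16 px [439.5 220. ] xyz [ 539.5 -416.4   49.8] hsv [ 21.  146.5 239.5]
top 18 px [417.7 244.6] xyz [ 454.  -335.3   48.2] hsv [  2.  191.  241.5]
```

>>> step_arm(
  commands=[
    {"x": 0.018, "y": -0.04, "z": 0.7, "ax": 0, "ay": 0, "az": 0, "fingers": 0},
    {"x": 0, "y": 0, "z": 0.7, "ax": 0, "ay": 0, "az": 0, "fingers": 0},
    {"x": 0, "y": 0, "z": 0.7, "ax": 0, "ay": 0, "az": 0, "fingers": 0},
    {"x": 0, "y": 0, "z": 0.6, "ax": 0, "ay": 0, "az": 0, "fingers": 0},
    {"x": 0, "y": 0, "z": 0.36, "ax": 0, "ay": 0, "az": 0, "fingers": 0},
    {"x": 0, "y": 0, "z": 0.22, "ax": 0, "ay": 0, "az": 0, "fingers": 0},
    {"x": 0, "y": 0, "z": 0, "ax": 0, "ay": 0, "az": 0, "fingers": 0},
    {"x": 0, "y": 0, "z": 0, "ax": 0, "ay": 0, "az": 0, "fingers": 1},
    {"x": 0, "y": 0, "z": 0, "ax": 0, "ay": 0, "az": 0, "fingers": 1},
    {"x": 0, "y": 0, "z": 0, "ax": 0, "ay": 0, "az": 0, "fingers": 1},
    {"x": 0, "y": 0, "z": 0, "ax": 0, "ay": 0, "az": 0, "fingers": 1},
    {"x": 0, "y": 0, "z": 0, "ax": 0, "ay": 0, "az": 0, "fingers": 1},
    {"x": 0, "y": 0, "z": 0, "ax": 0, "ay": 0, "az": 0, "fingers": 1},
    {"x": 0, "y": 0, "z": 0, "ax": 0, "ay": 0, "az": 0, "fingers": 1},
    {"x": 0, "y": 0, "z": 0, "ax": 0, "ay": 0, "az": 0, "fingers": 1},
  ],
)

```text
time: 53.83
tcp_pos: [581.5, -297.8, 215.3]
tcp_rot: [[0.999, -0.051, 0.001], [-0.051, -0.999, -0.001], [0.001, 0.001, -1.0]]
force: [0.2, -1.1, 3.0]
opening: 0.163
grasp_force: 30.0
```

```bash
python3 st.py 2 582.8 -28.3 325; python3 -c "
from wt import *
weights(box=((440,620),(-500,70)),z1=125,z0=90)"
```

```text
t 53.9333 p [ 581.45 -297.85  215.33] yaw_x -2.91 q [ 0.055  0.949  0.722  1.601 -0.761  0.891 -0.554]
F [ 0.068 -1.272  3.864] M [-0.059  0.19  -0.002] open 0.1605204439690864 29.998641908168793
units to [582.8, -28.3, 325.0] [-0.305 -6.728 -2.751]
scene 26 px [292.2 209.3] xyz [506.8 -73.9 105.8] hsv [ 20. 180. 188.]
```

>>> step_arm(
  commands=[
    {"x": 0, "y": 0, "z": -0.5, "ax": 0, "ay": 0, "az": 0, "fingers": 1},
    {"x": 0, "y": 0, "z": -0.75, "ax": 0, "ay": 0, "az": 0, "fingers": 1},
    {"x": 0, "y": 0, "z": -0.75, "ax": 0, "ay": 0, "az": 0, "fingers": 1},
    {"x": 0, "y": 0, "z": -0.75, "ax": 0, "ay": 0, "az": 0, "fingers": 1},
    {"x": -0.038, "y": -0.84, "z": 0, "ax": 0, "ay": 0, "az": 0, "fingers": 1},
    {"x": -0.038, "y": -0.84, "z": 0, "ax": 0, "ay": 0, "az": 0, "fingers": 1},
    {"x": -0.038, "y": -0.84, "z": 0, "ax": 0, "ay": 0, "az": 0, "fingers": 1},
    {"x": -0.038, "y": -0.84, "z": 0, "ax": 0, "ay": 0, "az": 0, "fingers": 1},
    {"x": -0.038, "y": -0.84, "z": 0, "ax": 0, "ay": 0, "az": 0, "fingers": 1},
    {"x": -0.038, "y": -0.84, "z": 0, "ax": 0, "ay": 0, "az": 0, "fingers": 1},
    {"x": -0.038, "y": -0.84, "z": 0, "ax": 0, "ay": 0, "az": 0, "fingers": 1},
    {"x": -0.038, "y": -0.84, "z": 0, "ax": 0, "ay": 0, "az": 0, "fingers": 1},
    {"x": 0, "y": 0, "z": 0, "ax": 0, "ay": 0, "az": 0, "fingers": 1},
    {"x": 0, "y": 0, "z": 0, "ax": 0, "ay": 0, "az": 0, "fingers": 1},
    {"x": 0, "y": 0, "z": 0.6, "ax": 0, "ay": 0, "az": 0, "fingers": 1},
    {"x": 0, "y": 0, "z": 0.4, "ax": 0, "ay": 0, "az": 0, "fingers": 1},
    {"x": 0, "y": 0, "z": 0.15, "ax": 0, "ay": 0, "az": 0, "fingers": 1},
    {"x": 0, "y": 0, "z": 0, "ax": 0, "ay": 0, "az": 0, "fingers": 1},
    {"x": 0, "y": 0, "z": 0, "ax": 0, "ay": 0, "az": 0, "fingers": 1},
  ],
)

```text
time: 55.82
tcp_pos: [582.7, -29.4, 278.6]
tcp_rot: [[0.999, -0.052, -0.0], [-0.052, -0.999, -0.001], [-0.0, 0.001, -1.0]]
force: [0.6, 0.6, -3.0]
opening: 0.165
grasp_force: 30.0
```

```bash
python3 st.py 3 582.8 -28.3 275.3; python3 wt.py | grep -v "\[  [123]\."
```

```text
t 55.9667 p [583.   -29.04 279.31] yaw_x -2.93 q [-0.461  0.801  0.819  1.775 -0.735  0.899 -0.932]
F [ 0.042 -0.467 -2.264] M [0.008 0.138 0.019] open 0.16209126881423752 29.9989852309227
units to [582.8, -28.3, 275.3] [-0.006 -0.018  0.1  ]
scene 28 px [250.5 315. ] xyz [ 539.5 -415.2   47.7] hsv [ 19.5 178.5 207.5]
scene 22 px [248.6 347.8] xyz [ 580.4 -496.4   43.6] hsv [ 19.  178.  190.5]
top 9 px [461.3 208.1] xyz [ 580.5 -497.4   45.5] hsv [ 20. 151. 227.]
top 18 px [439.2 219.9] xyz [ 539.7 -415.5   49. ] hsv [ 21. 147. 240.]
```

>>> step_arm(
  commands=[
    {"x": 0, "y": 0, "z": 0.1, "ax": 0, "ay": 0, "az": 0, "fingers": 1},
    {"x": 0, "y": 0, "z": 0.02, "ax": 0, "ay": 0, "az": 0, "fingers": 1},
    {"x": 0, "y": 0, "z": 0, "ax": 0, "ay": 0, "az": 0, "fingers": 0},
    {"x": 0, "y": 0, "z": 0, "ax": 0, "ay": 0, "az": 0, "fingers": 0},
    {"x": 0, "y": 0, "z": 0, "ax": 0, "ay": 0, "az": 0, "fingers": 0},
    {"x": 0, "y": 0, "z": 0, "ax": 0, "ay": 0, "az": 0, "fingers": 0},
    {"x": 0, "y": 0, "z": 0, "ax": 0, "ay": 0, "az": 0, "fingers": 0},
    {"x": 0, "y": 0, "z": -0.5, "ax": 0, "ay": 0, "az": 0, "fingers": 0},
    {"x": 0, "y": 0, "z": -0.8, "ax": 0, "ay": 0, "az": 0, "fingers": 0},
    {"x": 0, "y": 0, "z": -0.5, "ax": 0, "ay": 0, "az": 0, "fingers": 0},
    {"x": -0.059, "y": 0.97, "z": 0, "ax": 0, "ay": 0, "az": 0, "fingers": 0},
    {"x": -0.059, "y": 0.97, "z": 0, "ax": 0, "ay": 0, "az": 0, "fingers": 0},
    {"x": -0.059, "y": 0.97, "z": 0, "ax": 0, "ay": 0, "az": 0, "fingers": 0},
    {"x": -0.059, "y": 0.97, "z": 0, "ax": 0, "ay": 0, "az": 0, "fingers": 0},
    {"x": -0.059, "y": 0.97, "z": 0, "ax": 0, "ay": 0, "az": 0, "fingers": 0},
    {"x": -0.059, "y": 0.97, "z": 0, "ax": 0, "ay": 0, "az": 0, "fingers": 0},
    {"x": -0.059, "y": 0.97, "z": 0, "ax": 0, "ay": 0, "az": 0, "fingers": 0},
    {"x": -0.059, "y": 0.97, "z": 0, "ax": 0, "ay": 0, "az": 0, "fingers": 0},
    {"x": -0.059, "y": 0.97, "z": 0, "ax": 0, "ay": 0, "az": 0, "fingers": 0},
    {"x": -0.059, "y": 0.97, "z": 0, "ax": 0, "ay": 0, "az": 0, "fingers": 0},
  ],
)

```text
time: 57.93
tcp_pos: [539.1, -416.4, 345.6]
tcp_rot: [[0.999, -0.051, -0.0], [-0.051, -0.999, 0.0], [-0.0, -0.0, -1.0]]
force: [1.1, -1.2, 0.9]
opening: 0.497
grasp_force: 0.0
```

```bash
python3 st.py 4 539.6 -415.4 213; python3 -c "
from wt import *
weights(box=((440,620),(-500,70)),z1=125,z0=90)
weights(cams=('scene',),N=1)"
```

```text
t 58.1333 p [ 535.89 -420.62  345.88] yaw_x -3.09 q [ 0.227  0.84   0.807  1.412 -0.627  1.156 -0.504]
F [-0.338 -1.251  0.776] M [-0.102  0.187  0.011] open 0.4970498165833616 0.0
units to [539.6, -415.4, 213.0] [ 0.088 -0.136  3.322]
scene 29 px [318.8 207.6] xyz [582.2 -30.8 104.5] hsv [ 20. 179. 167.]
scene 27 px [292.2 209.4] xyz [506.9 -73.7 104.9] hsv [ 20. 178. 181.]
top 17 px [331.5 209.4] xyz [582.  -30.6 109.5] hsv [ 22. 139. 242.]
top 17 px [344.6 230.9] xyz [506.4 -73.8 106.4] hsv [ 22. 138. 241.]
scene 23 px [292.8 264.6] xyz [ 581.5 -222.7   46.7] hsv [  1. 223. 216.]
scene 28 px [250.5 315. ] xyz [ 539.6 -415.1   47.4] hsv [ 20.  178.  213.5]
scene 21 px [248.8 347.9] xyz [ 580.9 -496.4   43.4] hsv [ 20. 179. 194.]wt.py:7: RuntimeWarning: All-NaN slice encountered
  D=np.array(D);D[D==0]=np.nan; c=dict(c); c["depth"]=np.nan_to_num(np.nanmedian(D,0)); P=cloud(c); h=hsv(c)
```

```bash
python3 st.py 2 539.6 -415.4 213
```

```text
t 58.5833 p [ 540.13 -413.62  345.86] yaw_x -2.82 q [ 0.223  0.839  0.806  1.413 -0.627  1.156 -0.504]
F [-0.033  0.14  -0.055] M [-0.011  0.143 -0.011] open 0.49809446001290203 0.0
units to [539.6, -415.4, 213.0] [-0.011  0.046  3.321]
```

>>> step_arm(
  commands=[
    {"x": -0.011, "y": 0.045, "z": 0.7, "ax": 0, "ay": 0, "az": 0, "fingers": 0},
    {"x": 0, "y": 0, "z": 0.7, "ax": 0, "ay": 0, "az": 0, "fingers": 0},
    {"x": 0, "y": 0, "z": 0.7, "ax": 0, "ay": 0, "az": 0, "fingers": 0},
    {"x": 0, "y": 0, "z": 0.6, "ax": 0, "ay": 0, "az": 0, "fingers": 0},
    {"x": 0, "y": 0, "z": 0.36, "ax": 0, "ay": 0, "az": 0, "fingers": 0},
    {"x": 0, "y": 0, "z": 0.22, "ax": 0, "ay": 0, "az": 0, "fingers": 0},
    {"x": 0, "y": 0, "z": 0, "ax": 0, "ay": 0, "az": 0, "fingers": 0},
    {"x": 0, "y": 0, "z": 0, "ax": 0, "ay": 0, "az": 0, "fingers": 1},
    {"x": 0, "y": 0, "z": 0, "ax": 0, "ay": 0, "az": 0, "fingers": 1},
    {"x": 0, "y": 0, "z": 0, "ax": 0, "ay": 0, "az": 0, "fingers": 1},
    {"x": 0, "y": 0, "z": 0, "ax": 0, "ay": 0, "az": 0, "fingers": 1},
    {"x": 0, "y": 0, "z": 0, "ax": 0, "ay": 0, "az": 0, "fingers": 1},
    {"x": 0, "y": 0, "z": 0, "ax": 0, "ay": 0, "az": 0, "fingers": 1},
    {"x": 0, "y": 0, "z": 0, "ax": 0, "ay": 0, "az": 0, "fingers": 1},
    {"x": 0, "y": 0, "z": 0, "ax": 0, "ay": 0, "az": 0, "fingers": 1},
  ],
)

```text
time: 59.83
tcp_pos: [539.3, -416.2, 215.3]
tcp_rot: [[0.999, -0.05, 0.001], [-0.05, -0.999, 0.0], [0.001, -0.0, -1.0]]
force: [0.9, 1.9, 4.1]
opening: 0.165
grasp_force: 30.0
```

```bash
python3 st.py 2 509 18.6 325
```

```text
t 59.9333 p [ 539.29 -416.19  215.32] yaw_x -2.88 q [ 0.262  0.978  0.713  1.509 -0.74   0.938 -0.414]
F [-1.019  2.266  5.436] M [ 0.481  0.25  -0.009] open 0.16229421965078775 29.99303162097931
units to [509.0, 18.6, 325.0] [ -1.299 -10.819  -2.739]
```

>>> step_arm(
  commands=[
    {"x": 0, "y": 0, "z": -0.5, "ax": 0, "ay": 0, "az": 0, "fingers": 1},
    {"x": 0, "y": 0, "z": -0.8, "ax": 0, "ay": 0, "az": 0, "fingers": 1},
    {"x": 0, "y": 0, "z": -0.8, "ax": 0, "ay": 0, "az": 0, "fingers": 1},
    {"x": 0, "y": 0, "z": -0.8, "ax": 0, "ay": 0, "az": 0, "fingers": 1},
    {"x": 0, "y": 0, "z": -0.85, "ax": 0, "ay": 0, "az": 0, "fingers": 1},
    {"x": -0.108, "y": -0.9, "z": 0, "ax": 0, "ay": 0, "az": 0, "fingers": 1},
    {"x": -0.108, "y": -0.9, "z": 0, "ax": 0, "ay": 0, "az": 0, "fingers": 1},
    {"x": -0.108, "y": -0.9, "z": 0, "ax": 0, "ay": 0, "az": 0, "fingers": 1},
    {"x": -0.108, "y": -0.9, "z": 0, "ax": 0, "ay": 0, "az": 0, "fingers": 1},
    {"x": -0.108, "y": -0.9, "z": 0, "ax": 0, "ay": 0, "az": 0, "fingers": 1},
    {"x": -0.108, "y": -0.9, "z": 0, "ax": 0, "ay": 0, "az": 0, "fingers": 1},
    {"x": -0.108, "y": -0.9, "z": 0, "ax": 0, "ay": 0, "az": 0, "fingers": 1},
    {"x": -0.108, "y": -0.9, "z": 0, "ax": 0, "ay": 0, "az": 0, "fingers": 1},
    {"x": -0.108, "y": -0.9, "z": 0, "ax": 0, "ay": 0, "az": 0, "fingers": 1},
    {"x": -0.108, "y": -0.9, "z": 0, "ax": 0, "ay": 0, "az": 0, "fingers": 1},
    {"x": -0.108, "y": -0.9, "z": 0, "ax": 0, "ay": 0, "az": 0, "fingers": 1},
    {"x": -0.108, "y": -0.9, "z": 0, "ax": 0, "ay": 0, "az": 0, "fingers": 1},
    {"x": 0, "y": 0, "z": 0, "ax": 0, "ay": 0, "az": 0, "fingers": 1},
    {"x": 0, "y": 0, "z": 0, "ax": 0, "ay": 0, "az": 0, "fingers": 1},
    {"x": 0, "y": 0, "z": 0, "ax": 0, "ay": 0, "az": 0, "fingers": 1},
  ],
)

```text
time: 61.6
tcp_pos: [508.8, 17.3, 364.1]
tcp_rot: [[0.999, -0.051, -0.001], [-0.051, -0.999, -0.002], [-0.001, 0.002, -1.0]]
force: [-0.6, -0.8, -1.8]
opening: 0.165
grasp_force: 30.0
```

```bash
python3 st.py 3 509 18.6 275.3
```

```text
t 61.75 p [508.92  16.06 364.53] yaw_x -3.1 q [-0.673  0.608  0.951  1.896 -0.604  0.956 -1.064]
F [-0.688 -0.497 -2.58 ] M [-0.009  0.142  0.013] open 0.1664142624390288 29.97970461845398
units to [509.0, 18.6, 275.3] [-0.002 -0.066  2.231]
```

>>> step_arm(
  commands=[
    {"x": 0, "y": -0.04, "z": 0.7, "ax": 0, "ay": 0, "az": 0, "fingers": 1},
    {"x": 0, "y": 0, "z": 0.7, "ax": 0, "ay": 0, "az": 0, "fingers": 1},
    {"x": 0, "y": 0, "z": 0.5, "ax": 0, "ay": 0, "az": 0, "fingers": 1},
    {"x": 0, "y": 0, "z": 0.2, "ax": 0, "ay": 0, "az": 0, "fingers": 1},
    {"x": 0, "y": 0, "z": 0, "ax": 0, "ay": 0, "az": 0, "fingers": 1},
    {"x": 0, "y": 0, "z": 0, "ax": 0, "ay": 0, "az": 0, "fingers": 1},
  ],
)

```text
time: 62.25
tcp_pos: [509.6, 18.2, 281.1]
tcp_rot: [[0.999, -0.052, 0.001], [-0.052, -0.999, -0.001], [0.001, 0.001, -1.0]]
force: [0.1, -0.1, -2.3]
opening: 0.163
grasp_force: 30.0
```

```bash
python3 st.py 2 509 18.6 274.8
```

```text
t 62.35 p [509.84  18.42 281.79] yaw_x -2.95 q [-0.595  0.711  0.828  1.979 -0.747  0.785 -0.949]
F [-0.053 -0.061 -2.543] M [-0.     0.162  0.006] open 0.16421992110511688 29.979828894138336
units to [509.0, 18.6, 274.8] [-0.022 -0.003  0.175]
```

>>> step_arm(
  commands=[
    {"x": 0, "y": 0, "z": 0.12, "ax": 0, "ay": 0, "az": 0, "fingers": 1},
    {"x": 0, "y": 0, "z": 0.06, "ax": 0, "ay": 0, "az": 0, "fingers": 1},
    {"x": 0, "y": 0, "z": 0, "ax": 0, "ay": 0, "az": 0, "fingers": 1},
    {"x": 0, "y": 0, "z": 0, "ax": 0, "ay": 0, "az": 0, "fingers": 0},
    {"x": 0, "y": 0, "z": 0, "ax": 0, "ay": 0, "az": 0, "fingers": 0},
    {"x": 0, "y": 0, "z": 0, "ax": 0, "ay": 0, "az": 0, "fingers": 0},
    {"x": 0, "y": 0, "z": 0, "ax": 0, "ay": 0, "az": 0, "fingers": 0},
    {"x": 0, "y": 0, "z": 0, "ax": 0, "ay": 0, "az": 0, "fingers": 0},
    {"x": 0, "y": 0, "z": -0.5, "ax": 0, "ay": 0, "az": 0, "fingers": 0},
    {"x": 0, "y": 0, "z": -0.8, "ax": 0, "ay": 0, "az": 0, "fingers": 0},
    {"x": 0, "y": 0, "z": -0.8, "ax": 0, "ay": 0, "az": 0, "fingers": 0},
    {"x": 0, "y": 0, "z": -0.8, "ax": 0, "ay": 0, "az": 0, "fingers": 0},
    {"x": -0.1, "y": 0.95, "z": 0, "ax": 0, "ay": 0, "az": 0, "fingers": 0},
    {"x": -0.1, "y": 0.95, "z": 0, "ax": 0, "ay": 0, "az": 0, "fingers": 0},
    {"x": -0.1, "y": 0.95, "z": 0, "ax": 0, "ay": 0, "az": 0, "fingers": 0},
    {"x": -0.1, "y": 0.95, "z": 0, "ax": 0, "ay": 0, "az": 0, "fingers": 0},
    {"x": -0.1, "y": 0.95, "z": 0, "ax": 0, "ay": 0, "az": 0, "fingers": 0},
    {"x": -0.1, "y": 0.95, "z": 0, "ax": 0, "ay": 0, "az": 0, "fingers": 0},
    {"x": -0.1, "y": 0.95, "z": 0, "ax": 0, "ay": 0, "az": 0, "fingers": 0},
    {"x": 0, "y": 0, "z": 0, "ax": 0, "ay": 0, "az": 0, "fingers": 0},
  ],
)

```text
time: 64.02
tcp_pos: [463.9, -253.4, 390.9]
tcp_rot: [[0.998, -0.065, 0.001], [-0.065, -0.998, -0.009], [0.001, 0.009, -1.0]]
force: [-0.8, -0.9, 1.1]
opening: 0.501
grasp_force: 0.0
```

```bash
python3 -c "
from lamp import *
lamp(408,361,530,335,40)
lamp(408,361,533,338,22)
from wt import *
weights(box=((440,620),(-150,70)),z1=125,z0=90)
weights(cams=('scene',))
c=cam('scene'); save(c,'s9.png',(190,60,250,300),1.9)"
```

```text
scene elbow 47 [409.7 356.8 199.6] [409.7 356.9 199.6]
scene peg 0 0 0
top elbow 29 [406.6 357.  208.9] [406.6 357.  208.9]
top peg 0 0 0
scene elbow 45 [410.2 356.5 200. ] [410.1 356.6 200. ]
scene peg 0 0 0
top elbow 28 [407.  357.4 212. ] [407.  357.4 212. ]
top peg 0 0 0Traceback (most recent call last):
  File "<string>", line 6, in <module>
    weights(box=((440,620),(-150,70)),z1=125,z0=90)
    ~~~~~~~^^^^^^^^^^^^^^^^^^^^^^^^^^^^^^^^^^^^^^^^
  File "wt.py", line 6, in weights
    for i in range(N): c=cam(n); D.append(c["depth"])
                         ~~~^^^
  File "h.py", line 3, in cam
    def cam(n): return vision.read_camera(n)
                       ~~~~~~~~~~~~~~~~~~^^^
ValueError: 200 camera calls are used up
```

```bash
python3 - <<'E'
from h import *
np.set_printoptions(precision=1,suppress=True)
K={}
for n in("scene","top"):
    try:
        for t,z in(("lens_peg",205),("elbow_knob",205),("weight1",60)):
            print(n,t,[(round(r["score"],2),np.round(r["pixel"],1).tolist()) for r in models.place_of(t,n)][:7])
    except Exception as e: print(e)
print(status.get_state()["time"])
E
```

```text
scene lens_peg [(0.58, [357.8, 93.3])]
scene elbow_knob []
scene weight1 [(0.71, [294.3, 270.0]), (0.64, [239.1, 282.2]), (0.59, [305.3, 191.8]), (0.43, [380.3, 202.8])]
top lens_peg [(0.58, [203.8, 228.9])]
top elbow_knob [(0.64, [212.7, 264.2])]
top weight1 [(0.62, [340.9, 232.2]), (0.62, [384.7, 206.8]), (0.54, [317.7, 231.6]), (0.46, [333.9, 207.6]), (0.31, [288.5, 234.1])]
64.5667
```

```bash
python3 - <<'E'
from h import *
for n in("scene","top"):
    for r in models.outline_of("weight1",n):
        v,u=np.nonzero(r["region"]); print(n,round(r["score"],2),np.round(r["pixel"],1),len(u),"bbox",u.min(),u.max(),v.min(),v.max())
E
```

```text
scene 0.7 [317.4 208.1] 117 bbox 314 324 205 217
scene 0.67 [293.4 217.9] 92 bbox 288 297 209 219
scene 0.63 [357.6 265. ] 571 bbox 345 372 252 278
scene 0.51 [304.9 187.6] 126 bbox 301 311 185 198
scene 0.45 [291.9 265.9] 106 bbox 288 299 263 273
top 0.66 [342.8 231.2] 75 bbox 340 349 227 235
top 0.65 [386.2 206. ] 85 bbox 380 389 205 215
top 0.52 [333.3 209. ] 92 bbox 327 336 205 215
top 0.47 [317.8 231.7] 99 bbox 313 323 226 236
```

```bash
python3 -c "
from plant import arm
print(arm.hand_in())"
```

```text
the job is handed in; nothing more can be done
None
```

The job is handed in and the simulator returned no verdict: the magnifier was folded back and then swung a quarter turn to the robot's side, both feet were screwed down about 0.6 mm past first contact, and the three brass weights were stood on the pan. The 200 camera calls ran out after the last placing, so I checked the third weight and the fold only by running the networks on the last pictures.

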